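Index the sample carousel and lock its cover

TASK

First turn the sample changer's carousel (push on the vials near its edge) until its notch faces the yellow mark, and leave it there. Then fit the blue cover: hook one edge under the orange lip, level it down flat into its recess and let go, and swing the catch fully over it to lock it. Do not knock or shift the jar, beaker and dish.

Things in the scene. Friction and masses are not known exactly. Their poses are not given: they have to be found in the camera images.
- housing: White sample changer fixed to the bench, open on top, 217 x 200 mm, 66 mm high. Origin: on the bench below the carousel's axis; z up, x runs from the orange lip's side (-x) to the catch's side (+x). It stands at the left or right, turned up to 20 degrees from the robot's axes. Inside is a well for the carousel: x +-82, y +-78 mm, floor 10 mm above the bench.
- recess (a point): Centre of the cover's seat, 56 mm above the bench, right above the housing's origin. The cover lies on the flat ledge around the well at this height, in a recess of x +-92.5, y +-87.5 mm from here (housing axes), whose walls rise 10 mm (13 mm on the lip side). Housing +x wall is 20 mm thick, the others 12.5 mm.
- lip (a point): Middle of the lower inner edge of the orange lip, 82.5 mm to housing -x from the recess's centre, 69 mm above the bench. The lip is 5 mm thick, 130 mm long and overhangs the recess's -x wall by 10 mm, 13 mm above the ledge. So the cover cannot go in flat: its -x edge must be tilted down (about 15 degrees) and pushed under the lip, then its other edge lowered.
- carousel (a joint): Turn of the carousel about the vertical axis through the housing's origin, rad, growing anticlockwise from above; notch at the mark at 0 or a full turn (6.283). Starts from 0.7 to 5.58; turns either way with light friction (about 1 N at a vial), stays where left. Aluminium disc, 130 mm across, its top 24 mm above the bench, one notch 17 mm wide, 10 mm deep in its edge, red line leading to it.
- notch (a point): Middle of the notch's mouth at the disc's edge, 65 mm from the axis, 24 mm above the bench; turns with the carousel. Four amber vials with black caps, 16 mm across, are fixed upright on the disc for pushing, 50 mm from the axis, tops 48 mm above the bench, at 45, 135, 225 and 315 degrees round from the notch. Mid-disc screw: 4 mm high.
- mark (a point): Where the notch must come: the point at the disc's edge in front of the yellow mark, 65 mm from the axis, 24 mm above the bench, on the housing's -y side. The yellow mark, 12 mm wide, runs outward from here, over the ledge and onto the housing's rim.
- cover: Blue flat cover plate, 180 (x) x 170 (y) x 6 mm, lying on the bench handle up, about 0.26 kg. Origin: centre of its underside; z up. Black bar handle in the middle, 12 mm (x) x 70 mm (y), from 6 to 40 mm above the underside. The same after a half turn: either 170 mm edge may go under the lip. Seated: its x along the housing's x, underside 56 mm above the bench, 2.5 mm play each way.
- catch (a joint): Angle of the steel catch bar about its vertical pivot, rad, growing anticlockwise from above. 0: lies along housing +y on the rim. Starts from -0.5 to -0.1 (swung outward, clear of the cover); stop at 1.57: points over the cover to housing -x, locked. Light friction, stays where left. Bar 14 mm wide, tip 50 mm from pivot, 6 mm thick, underside 68 mm above the bench: passes only over a seated cover.
- catch_post (a point): Top of the orange upright post on the catch bar, 12 mm across, 24 mm tall (74 to 98 mm above the bench), 42 mm from the pivot; push here.
- catch_pivot (a point): The catch's pivot axis, 101 mm to housing +x from its origin, 68 mm above the bench, fixed to the housing.
- jar: Bystander: closed amber jar, 54 mm across, 85 mm tall; origin under its centre.
- beaker: Bystander: glass beaker, 66 mm across, 80 mm tall; origin under its centre.
- dish: Bystander: white dish, 84 mm across, 40 mm tall; origin under its centre.

How it is judged:
On the way, in this order (a step that is already met when the one before it is completed fails the run):
1. the notch faces the mark (within 5 mm) and the carousel is at rest and let go, before the cover is on (horizontal distance between notch and mark below 0.005 m and velocity of joint carousel between -0.05 and 0.05 rad/s and contact force between the fingers and housing below 0.2 N and not (z of cover in the frame of housing between 0.0535 and 0.0585 m and x of cover in the frame of housing between -0.005 and 0.005 m and y of cover in the frame of housing between -0.005 and 0.005 m and angle between cover's own z axis and vertical below 0.03 rad and angle between the x axis of cover and the x axis of housing, either way round below 0.06 rad)), for 0.2 s.
2. the cover lies flat in its recess, released, the notch still at the mark (horizontal distance between notch and mark below 0.005 m and z of cover in the frame of housing between 0.0535 and 0.0585 m and x of cover in the frame of housing between -0.005 and 0.005 m and y of cover in the frame of housing between -0.005 and 0.005 m and angle between cover's own z axis and vertical below 0.03 rad and angle between the x axis of cover and the x axis of housing, either way round below 0.06 rad and contact force between the fingers and cover below 0.2 N and value of joint catch below 0.8 rad), for 0.2 s.
At the end, for the whole second after the job is handed in: The notch is within 5 mm of the mark point and the carousel at rest; the cover lies in its recess, level (within 0.03 rad), within 5 mm of centre, its underside within 2.5 mm of the ledge; the catch is swung over it to 1.35 rad or more; all at rest (horizontal distance between notch and mark below 0.005 m and velocity of joint carousel between -0.05 and 0.05 rad/s and z of cover in the frame of housing between 0.0535 and 0.0585 m and x of cover in the frame of housing between -0.005 and 0.005 m and y of cover in the frame of housing between -0.005 and 0.005 m and angle between cover's own z axis and vertical below 0.03 rad and angle between the x axis of cover and the x axis of housing, either way round below 0.06 rad and linear speed of cover below 0.01 m/s and value of joint catch above 1.35 rad and velocity of joint catch between -0.05 and 0.05 rad/s); the robot touches nothing.
It fails at once if the jar is shifted by more than 20 mm or tipped (distance of jar from where it was at the start of the episode above 0.02 m or angle between jar's own z axis and vertical above 0.3 rad).
It fails at once if the beaker is shifted by more than 20 mm or tipped (distance of beaker from where it was at the start of the episode above 0.02 m or angle between beaker's own z axis and vertical above 0.3 rad).
It fails at once if the dish is shifted by more than 20 mm or tipped (distance of dish from where it was at the start of the episode above 0.02 m or angle between dish's own z axis and vertical above 0.3 rad).
It also fails if it takes over 70 s, if anything falls off the work surface, if the arm or the gripper's body presses on something with over 40 N, if the wrist force passes 120 N, or if a joint passes its speed limit or range.

ROBOT

A 7-joint arm with a two-finger parallel gripper is mounted at the origin on the work surface. World frame = base frame: x ahead of the robot, y to its left, z up, the work surface at z = 0. Lengths are in m, angles in rad, forces in N, time in s.
With the tool pointing down it reaches from about 0.4 to 0.85 m from the base axis. Payload 10.4 kg.
Tool frame: the origin (TCP) lies between the finger pads; the fingertips stand 19 mm ahead of it and the grasp point (between the pads) is the TCP; x points along the fingers, y is the direction in which the jaws open and shut, and the axes are right-handed (so a half turn about x gives the same grasp; the last joint's range is limited). The gripper opens to 87 mm and grips with 3 to 60 N. Pads are 19 mm wide; open, the fingers measure 117 mm over their backs; the gripper's body (75 mm by 190 mm) begins 51 mm behind the grasp point.
Start: joints at [-1.137, 0.332, -0.065, 1.46, 0.022, 1.35, -0.088], TCP at [0.276, 0.561, 0.219] pointing down, gripper open.
Joint ranges: [-2.6, 2.6], [-0.5, 2.12], [-1.47, 1.34], [0.16, 2.42], [-1.27, 4.41], [0.06, 2.06], [-2.6, 2.6]. Speed limits (rad/s): [2.22, 2.22, 2.79, 2.79, 3.14, 3.14, 3.14].

INTERFACE

Orientations are given as a unit quaternion [x, y, z, w].
In Python, from bench import r gives the robot as it stands.
- The arm moves only by the tool drive_tool, never from a script. Its argument "motion" is a list of rows, each a list of 4 numbers: the shift along the tool's x, y, z in cm, then the turn about the tool's x in units of 5 degrees (1.0 is 5 degrees). In form: [[tx, ty, tz, twist], ...]. A call has 1 to 20 rows; each row is the pose to reach, as a shift and turn from the pose commanded when the call began, along the tool's axes at that moment; what a row does not reach only later rows make up. A row lasts 1/12 s, in which the tool goes at most 41.7 mm and 7.16 degrees, less where a joint would pass 70% of its speed; a pose out of reach is approached as far as the arm can. A call with a gripper value outside its range is refused whole. "grip" is the closure in counts, from 0 (fully open) to 255 (shut), set as the call begins (left out, the last holds). The fingers move at their own pace and stop on an object; "force" is the grip in N (left out, the last holds). Time passes only in rows, so rows that repeat a pose let the fingers close. It gives the time, the measured TCP pose, the force and the opening at its end, in the units of the state.
- r.read_state(): the state, without advancing time (a new reading comes with each control period).
- r.camera(name): name is "scene" or "top"; returns the picture (480x640x3 uint8, red, green, blue); there is no depth.
- r.calibration(name): a dict with "fx", "fy", "cx", "cy" (pixels), "xyz" and "orientation" of the camera in the world. Camera axes: x right, y up, looking along -z (the intrinsics and any distortion apply to the point x, -y, -z); pixel columns grow to the right and rows downward; lengths in m; the calibration is good to about 2 mm. A picture is of the moment at which its call begins. calibration takes no time and is no camera call.
- r.close_job(): hands the job in, once; it reports no verdict.
The state is a dict: "time": time; "joint_positions": joint angles; "joint_vel": joint speeds; "joint_torque": joint torques, N m; "ee_pos": TCP position; "eef_rot": TCP orientation; "ft_force": force on the tool from outside, world axes, zero at the start; "torque": the same for the moment, N m; "width": finger opening in m.
Only numpy, scipy, OpenCV 4.12 (cv2) and the standard library are available. Lean on these libraries where they do the work, as an engineer would, in place of code of your own. Each camera call takes 0.05 s, during which the arm holds its last target.

## Working session

There is one attempt and no reset: what is moved stays moved. The work goes in short steps, Python scripts to look and compute and a tool call to move; the robot and the scene stay as the last step left them, time stands still between calls to the robot, and variables do not carry over. Pictures are saved under pics/ and viewed, and the job is handed in when it is done.

Besides the shell and the picture viewer there is one more tool, called after ">>>" as name([rows], argument=value, ...), one row to a line, values as JSON. drive_tool: Moves the arm, as the interface text tells. Its arguments: {"type":"object","properties":{"motion":{"type":"array","items":{"type":"array","items":{"type":"number"}}},"grip":{"type":"number"},"force":{"type":"number"}},"required":["motion"]}

```bash
ls; mkdir -p pics; python3 - <<'E'
from bench import r
import cv2
for n in("scene","top"):
    im=r.camera(n); cv2.imwrite(f"pics/{n}0.png",im[:,:,::-1]); print(n,r.calibration(n))
print(r.read_state())
E
```

```text
pics
scene {'fx': 462.8416351830278, 'fy': 462.8416351830278, 'cx': 331.02157031356467, 'cy': 232.8149187341005, 'xyz': array([ 1.41455889, -0.01205925,  0.66565896]), 'orientation': array([0.33032332, 0.32841936, 0.61355428, 0.63763498])}
top {'fx': 445.63777804395613, 'fy': 445.63777804395613, 'cx': 314.05118126671863, 'cy': 244.79965402078756, 'xyz': array([0.41279725, 0.0145022 , 1.21716215]), 'orientation': array([-0.0436624 ,  0.04652218,  0.7133849 , -0.69786192])}
{'time': 0.1, 'joint_positions': array([-1.13658573,  0.33282029, -0.06474269,  1.46082452,  0.02162089,
        1.3499306 , -0.0884847 ]), 'joint_vel': array([ 0.00112781,  0.00055827,  0.00067232, -0.00346097,  0.00227624,
       -0.0003395 , -0.00171821]), 'joint_torque': array([ 8.54966675e-04, -6.24542356e+01,  2.42612913e-02, -3.90719533e+01,
       -6.14788989e-02,  3.65141965e-02,  4.58441434e-05]), 'ee_pos': array([0.27551334, 0.56060914, 0.21874204]), 'eef_rot': array([ 0.15963164,  0.68882911, -0.16052668,  0.68866783]), 'ft_force': array([ 0.12155194,  0.54436839, -0.71721683]), 'torque': array([-0.03224934,  0.02032682,  0.00250987]), 'width': 0.08677656236309357}
```

View pics/scene0.png

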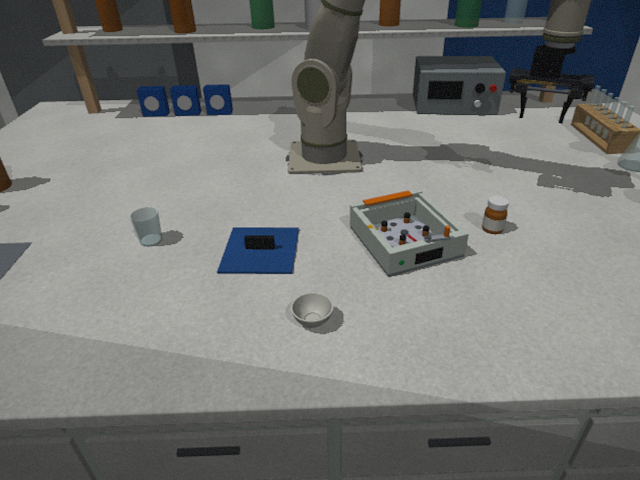

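View pics/top0.png

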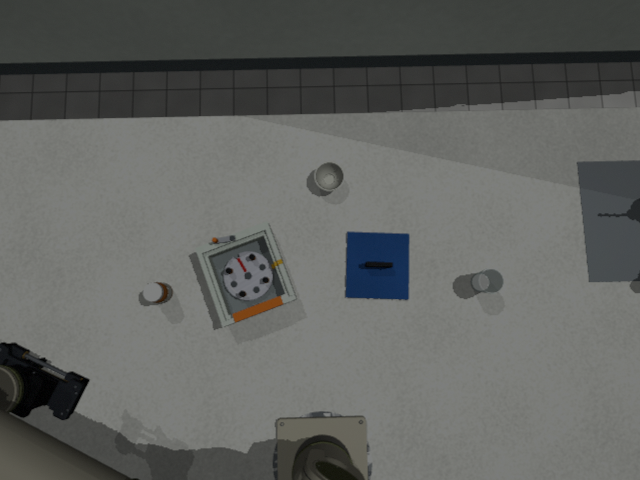

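The top view shows the housing at about (247,277), the cover at (378,266) and the handle near (377,265). The jar is at (155,293), the dish at (329,177) and the beaker at (481,282).

```bash
cat > h.py <<'E'
import numpy as np,cv2
from scipy.spatial.transform import Rotation as R
from bench import r
def ray(n,u,v):
    c=r.calibration(n); d=np.array([(u-c['cx'])/c['fx'],-(v-c['cy'])/c['fy'],-1.])
    return np.array(c['xyz']),R.from_quat(c['orientation']).apply(d)
def px2w(n,u,v,z):
    o,d=ray(n,u,v); return o+d*(z-o[2])/d[2]
def w2px(n,p):
    c=r.calibration(n); q=R.from_quat(c['orientation']).inv().apply(np.asarray(p,float)-c['xyz'])
    return np.stack([c['cx']+c['fx']*q[...,0]/-q[...,2],c['cy']-c['fy']*q[...,1]/-q[...,2]],-1)
def crop(src,dst,x0,y0,w,h,s):
    im=cv2.imread(src)[y0:y0+h,x0:x0+w]; cv2.imwrite(dst,cv2.resize(im,None,fx=s,fy=s,interpolation=cv2.INTER_CUBIC))
E
python3 - <<'E'
from h import *
crop("pics/top0.png","pics/c1.png",185,215,130,120,6)
crop("pics/top0.png","pics/c2.png",335,220,90,90,6)
crop("pics/scene0.png","pics/c3.png",340,180,130,95,6)
E
```

```text
(no output)
```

View pics/c1.png

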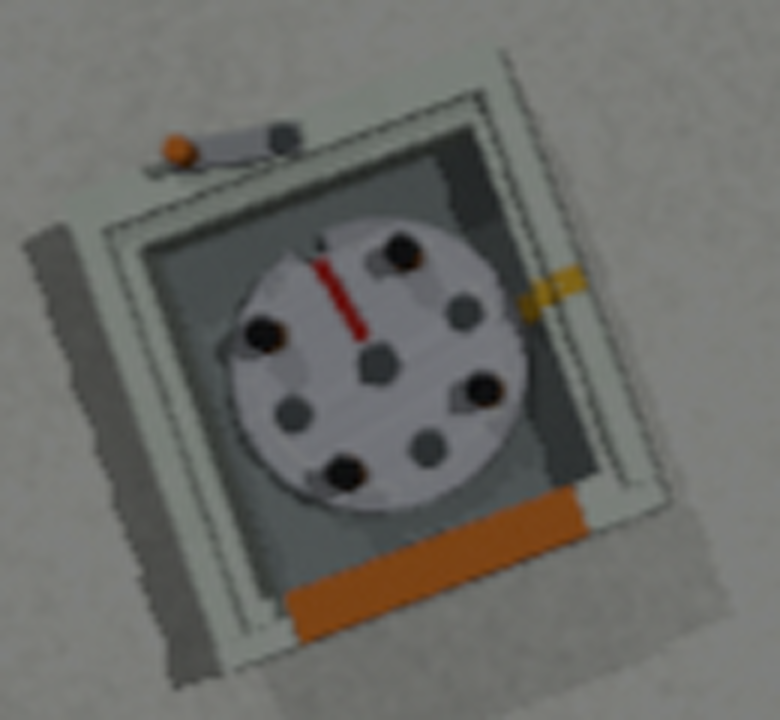

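View pics/c2.png

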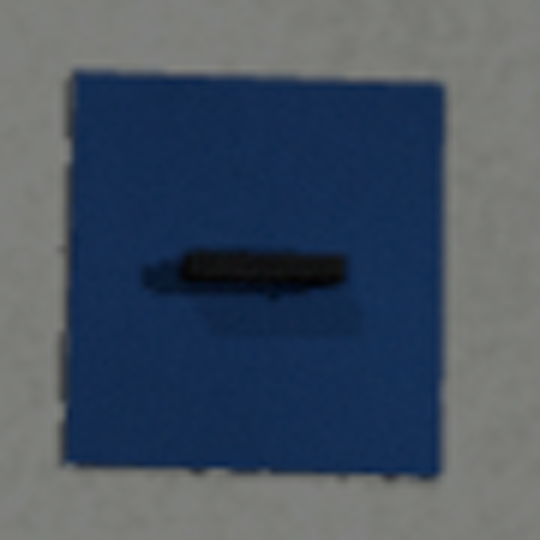

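View pics/c3.png

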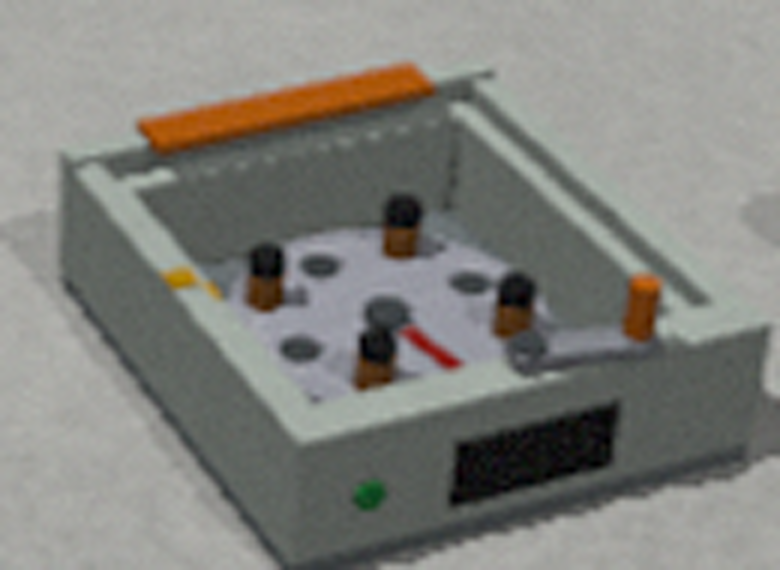

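Top crop: lip inner edge from (287,597) to (572,487), catch pivot at (285,137), post at (180,150), screw at (378,363), notch at (318,245). Next I'll fit the poses using both cameras.

```bash
cat > fit.py <<'E'
from h import *
from scipy.optimize import least_squares
def un(x0,y0,s,u,v): return ((u+.5)/s-.5+x0,(v+.5)/s-.5+y0)
T=lambda u,v: un(185,215,6,u,v); S=lambda u,v: un(340,180,6,u,v)
H=[("top",T(505,50),(112.5,-100,66)),("top",T(67,222),(112.5,100,66)),("top",T(230,670),(-105,100,69)),("top",T(668,495),(-105,-100,69)),
("top",T(470,128),(82,-78,56)),("top",T(143,248),(82,78,56)),
("top",T(285,137),(101,0,76)),("top",T(378,363),(0,0,28)),("top",T(572,487),(-82.5,-65,74)),("top",T(287,597),(-82.5,65,74)),
("top",T(300,641),(-105+12.5-12.5+0,65,74)),
("scene",S(305,440),(112.5,-100,66)),("scene",S(770,325),(112.5,100,66)),("scene",S(285,562),(112.5,-100,0)),
("scene",S(65,155),(-105,-100,69)),("scene",S(155,150),(-82.5,-65,74)),("scene",S(432,88),(-82.5,65,74)),("scene",S(387,312),(0,0,28)),("scene",S(526,350),(101,0,76))]
def pose(p,m): 
    m=np.asarray(m,float)/1000; c,s=np.cos(p[2]),np.sin(p[2]); return np.array([p[0]+c*m[0]-s*m[1],p[1]+s*m[0]+c*m[1],m[2]])
def fit(C,p0):
    f=lambda p:np.concatenate([w2px(n,pose(p,m))-np.array(uv) for n,uv,m in C])
    s=least_squares(f,p0,loss='soft_l1'); print(s.x,np.degrees(s.x[2])); print(f(s.x).reshape(-1,2).round(1).tolist()); return s.x
if __name__=="__main__":
    print("H");h=fit(H,[.4,.2,.3])
    for cam in("top","scene"): fit([c for c in H if c[0]==cam],h)
    C2=lambda u,v: un(335,220,6,u,v)
    CC=[("top",C2(75,72),(90,85,6)),("top",C2(443,84),(90,-85,6)),("top",C2(439,476),(-90,-85,6)),("top",C2(65,465),(-90,85,6)),
    ("top",C2(183,267),(0,35,40)),("top",C2(346,267),(0,-35,40))]
    print("C");fit(CC,[.35,-.1,0])
    def loc(p,h): 
        d=p[:2]-h[:2]; c,s=np.cos(h[2]),np.sin(h[2]); return np.array([c*d[0]+s*d[1],-s*d[0]+c*d[1]])*1000
    for nm,uv,z in [("notch",(319,246),24),("red0",(362,338),24),("red1",(322,262),24),("v1",(403,251),48),("v2",(265,335),48),("v3",(346,472),48),("v4",(484,390),48),("post",(178,150),98),("yel",(530,308),56)]:
        q=loc(px2w("top",*T(*uv),z/1000),h); print(nm,q.round(1),np.hypot(*q).round(1),np.degrees(np.arctan2(q[1],q[0])).round(1))
    for nm,(u,v),z in [("jar",(151,291),85),("beaker",(481,282),80),("dish",(329,177),40)]: print(nm,px2w("top",u,v,z/1000))
E
python3 fit.py
```

```text
H
[0.48729772 0.1859458  0.34031294] 19.498495445854044
[[-1.4, -2.2], [-0.7, -4.0], [-0.5, 0.8], [0.4, 1.8], [0.9, -0.9], [-0.6, -0.0], [0.0, 0.2], [0.4, 0.2], [0.4, -0.3], [-0.3, -0.3], [0.5, 0.7], [-1.2, 0.8], [0.2, -0.3], [0.4, 4.1], [-1.2, -1.2], [0.4, -0.6], [0.4, -0.3], [-0.3, -0.6], [0.3, -1.1]]
[0.48702002 0.18579417 0.33878934] 19.41119933622997
[[-1.3, -2.0], [-0.6, -4.0], [-0.5, 0.9], [0.4, 2.0], [1.0, -0.8], [-0.6, 0.0], [0.1, 0.3], [0.4, 0.3], [0.4, -0.1], [-0.3, -0.3], [0.5, 0.8]]
[0.48821844 0.18589099 0.34159009] 19.5716702705765
[[-1.1, 1.0], [0.3, -0.1], [0.5, 4.4], [-1.2, -1.0], [0.4, -0.4], [0.4, -0.2], [-0.3, -0.4], [0.4, -0.9]]
C
[ 0.50884855 -0.16258578 -0.05425064] -3.1083326083968035
[[-0.4, -0.2], [-0.0, -0.2], [0.3, 0.4], [-0.3, 0.2], [0.6, -0.5], [-0.1, 0.3]]
notch [60.   8.3] 60.6 7.9
red0 [14.3  4.2] 14.9 16.2
red1 [52.7  9.5] 53.6 10.2
v1 [ 41.1 -28.4] 49.9 -34.6
v2 [27.7 40.5] 49.1 55.6
v3 [-41.   27.4] 49.3 146.2
v4 [-28.8 -40.8] 49.9 -125.2
post [107.9  41.4] 115.5 21.0
yel [ -3.1 -72.3] 72.4 -92.5
jar [0.44941023 0.42256696 0.085     ]
beaker [ 0.45384095 -0.41488817  0.08      ]
dish [ 0.74855172 -0.03666377  0.04      ]
```

```bash
cat >> h.py <<'E'
Hs=np.array([0.48735,0.18590,0.3403])   # housing x,y,yaw
def Hw(x,y,z):
    c,s=np.cos(Hs[2]),np.sin(Hs[2]); return np.array([Hs[0]+(c*x-s*y)/1e3,Hs[1]+(s*x+c*y)/1e3,z/1e3])
def st():
    s=r.read_state(); M=R.from_quat(s['eef_rot']).as_matrix(); return s,M,np.degrees(np.arctan2(M[1,1],M[0,1]))
def row(p,psi=None):
    s,M,y=st(); t=M.T@(np.asarray(p)-s['ee_pos'])*100
    tw=0 if psi is None else -((psi-y+180)%360-180)/5
    return [*(t.round(2)+0),round(tw,2)]
E
python3 - <<'E'
from h import *
s,M,y=st(); print(M.round(3),y)
a=np.radians(-34.4)
v=Hw(50*np.cos(a),50*np.sin(a),53); print(v)
for psi in (19.5,199.5): print(row([v[0],v[1],.2],psi))
E
```

```text
[[-0.001  0.441  0.897]
 [-0.001  0.897 -0.441]
 [-1.    -0.001  0.   ]] 63.83119183383732
[0.5356683  0.17304147 0.053     ]
[np.float64(1.91), np.float64(-23.31), np.float64(40.44), np.float64(8.87)]
[np.float64(1.91), np.float64(-23.31), np.float64(40.44), np.float64(-27.13)]
```

>>> drive_tool([
  [0,-2,3.5,0.8],
  [0,-4,7,1.6],
  [0,-6,10.5,2.4],
  [0.3,-8,14,3.2],
  [0.6,-10,17.5,4],
  [0.9,-12,21,4.8],
  [1.2,-14,24.5,5.6],
  [1.5,-16,28,6.4],
  [1.8,-18,31.5,7.2],
  [1.9,-20,35,8],
  [1.9,-22,38.2,8.87],
  [1.9,-23.3,40.44,8.87],
  [1.9,-23.3,40.44,8.87],
  [1.9,-23.3,40.44,8.87],
  [1.9,-23.3,40.44,8.87],
  [1.9,-23.3,40.44,8.87],
], grip=167, force=5)

```text
time: 1.43
ee_pos: [0.535, 0.1751, 0.2002]
eef_rot: [0.408, 0.578, -0.407, 0.578]
ft_force: [-0.2, 0.7, -0.8]
width: 0.0304
```

```bash
python3 - <<'E'
from h import *
s,M,y=st(); print(s['time'],s['ee_pos'],y,s['width'])
a=np.radians(-34.4)
v=Hw(50*np.cos(a),50*np.sin(a),53); print(row([v[0],v[1],.053],19.5))
E
```

```text
1.4333 [0.53504029 0.17505771 0.20022284] 19.618488368461275 0.03044164359835202
[np.float64(14.72), np.float64(0.0), np.float64(0.22), np.float64(0.02)]
```

>>> drive_tool([
  [2,0,0.2,0],
  [4,0,0.2,0],
  [6,0,0.2,0],
  [8,0,0.2,0],
  [10,0,0.2,0],
  [11.5,0,0.2,0],
  [12.5,0,0.2,0],
  [13.5,0,0.2,0],
  [14.2,0,0.2,0],
  [14.7,0,0.2,0],
  [14.7,0,0.2,0],
  [14.7,0,0.2,0],
  [14.7,0,0.2,0],
])

```text
time: 2.52
ee_pos: [0.537, 0.1718, 0.0541]
eef_rot: [0.409, 0.577, -0.408, 0.578]
ft_force: [0.1, -0.7, -0.1]
width: 0.0304
```

```bash
python3 - <<'E'
from h import *
s,M,y=st(); print(s['time'],s['ee_pos'],y,s['width'],s['ft_force'])
a=np.radians(-34.4)
v=Hw(50*np.cos(a),50*np.sin(a),53); print(row([v[0],v[1],.053],19.5))
im=r.camera("scene"); cv2.imwrite("pics/s1.png",im[:,:,::-1]); crop("pics/s1.png","pics/s1c.png",340,160,130,110,6)
E
```

```text
2.5167 [0.5369931  0.17176092 0.05414873] 19.474377812150184 0.030416848387658006 [ 0.07698972 -0.65103356 -0.10856774]
[np.float64(0.11), np.float64(-0.08), np.float64(-0.16), np.float64(-0.01)]
```

View pics/s1c.png

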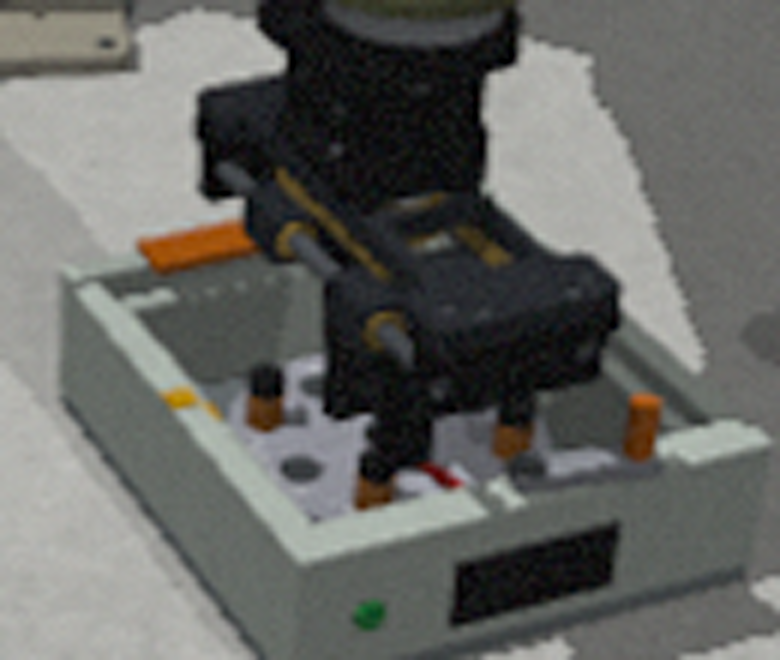

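```bash
python3 - <<'E'
from h import *
s,M,y=st(); p=s['ee_pos']
f=lambda q:(w2px("scene",q)-[340,160])*6
print("tcp",f(p),"tip",f(p+M[:,0]*.019))
for sg in (-1,1): print(sg,f(p+M[:,0]*.019+sg*M[:,1]*.0152), f(p+sg*M[:,1]*.0152))
a=np.radians(-34.4); print("vial top",f(Hw(50*np.cos(a),50*np.sin(a),48)), "bot",f(Hw(50*np.cos(a),50*np.sin(a),24)))
im=r.camera("top"); cv2.imwrite("pics/t1.png",im[:,:,::-1]); crop("pics/t1.png","pics/t1c.png",185,215,130,120,6)
E
```

```text
tcp [371.72296161 443.31187773] tip [368.192132   483.41307643]
-1 [349.69120065 462.77602041] [353.00064268 422.90411438]
1 [387.09794588 504.50176288] [390.85915503 464.17077391]
vial top [373.33968744 454.34482319] bot [368.84330181 504.4839986 ]
```

View pics/t1c.png

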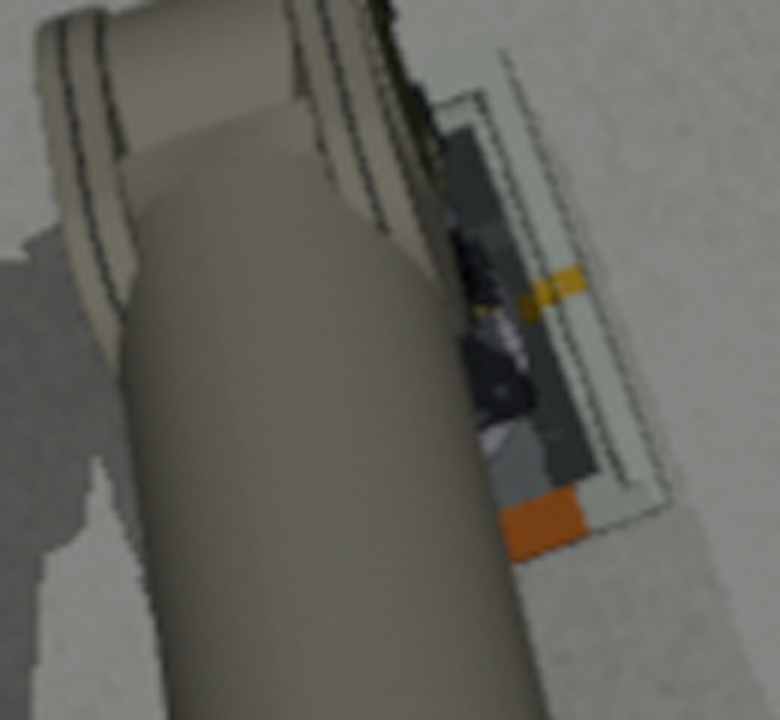

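```bash
python3 - <<'E'
from h import *
im=cv2.imread("pics/s1.png"); im=cv2.convertScaleAbs(im,alpha=2.2,beta=20); cv2.imwrite("pics/b.png",im); crop("pics/b.png","pics/s1d.png",372,190,70,60,11)
im=cv2.imread("pics/scene0.png"); im=cv2.convertScaleAbs(im,alpha=2.2,beta=20); cv2.imwrite("pics/b.png",im); crop("pics/b.png","pics/s0d.png",372,190,70,60,11)
E
```

```text
(no output)
```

View pics/s1d.png

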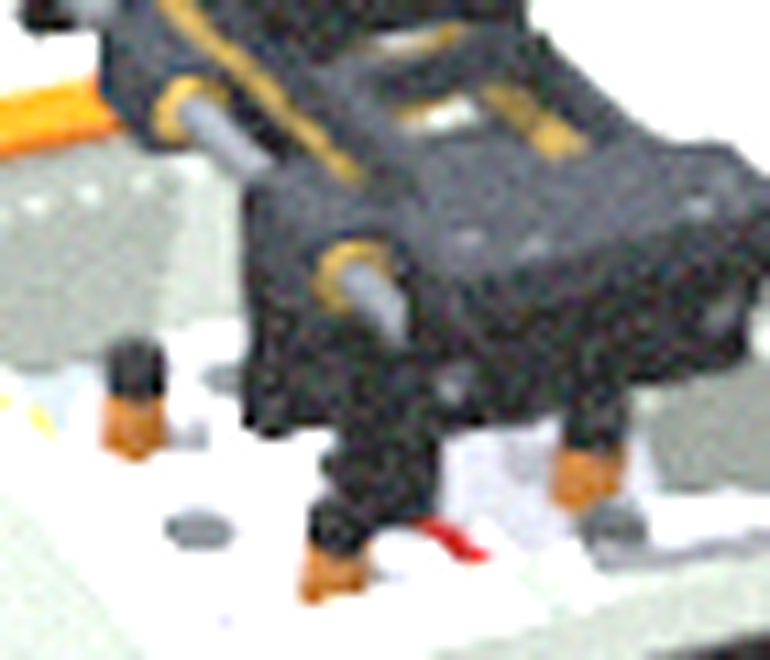

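View pics/s0d.png

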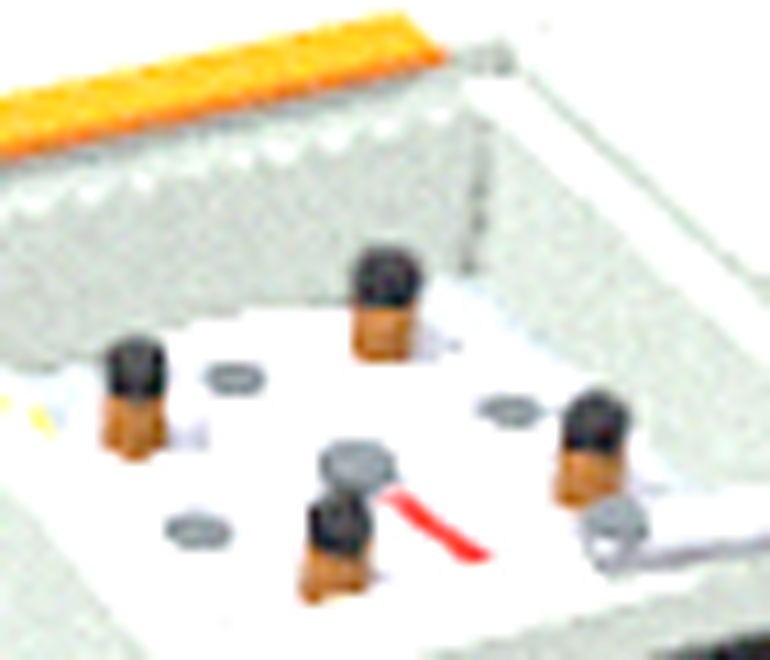

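```bash
python3 - <<'E'
from h import *
p=np.array([.2755,.5606,.2187]); M=R.from_quat([ 0.15963164,  0.68882911, -0.16052668,  0.68866783]).as_matrix()
for n in("scene","top"):
  print(n,"tcp",w2px(n,p)); 
  for sg in(-1,1): print(w2px(n,p+M[:,0]*.019+sg*M[:,1]*.0434), w2px(n,p+M[:,0]*.019+sg*M[:,1]*.0585), "body",w2px(n,p-M[:,0]*.051+sg*M[:,1]*.095+M[:,2]*.037),w2px(n,p-M[:,0]*.051+sg*M[:,1]*.095-M[:,2]*.037))
im=cv2.imread("pics/scene0.png"); im=cv2.convertScaleAbs(im,alpha=2.2,beta=20); cv2.imwrite("pics/b.png",im); crop("pics/b.png","pics/s0e.png",495,30,110,110,7)
E
```

```text
scene tcp [539.91680298 120.30640307]
[520.71792072 124.89773956] [514.75167918 124.08299353] body [503.88657833 100.72714027] [507.58698888  92.21125411]
[556.02438513 129.71916716] [562.34816249 130.58273805] body [586.09163542 110.65946623] [586.10631613 101.19328595]
top tcp [ 63.38747212 371.19562071]
[ 85.36819409 378.36005846] [ 91.37666836 381.31932022] body [ 98.79500676 378.19197859] [ 81.49866689 412.05341439]
[ 51.01588199 361.44104064] [ 45.07208362 358.51363271] body [ 18.40228985 338.67023318] [  0.54003182 371.79407588]
```

View pics/s0e.png

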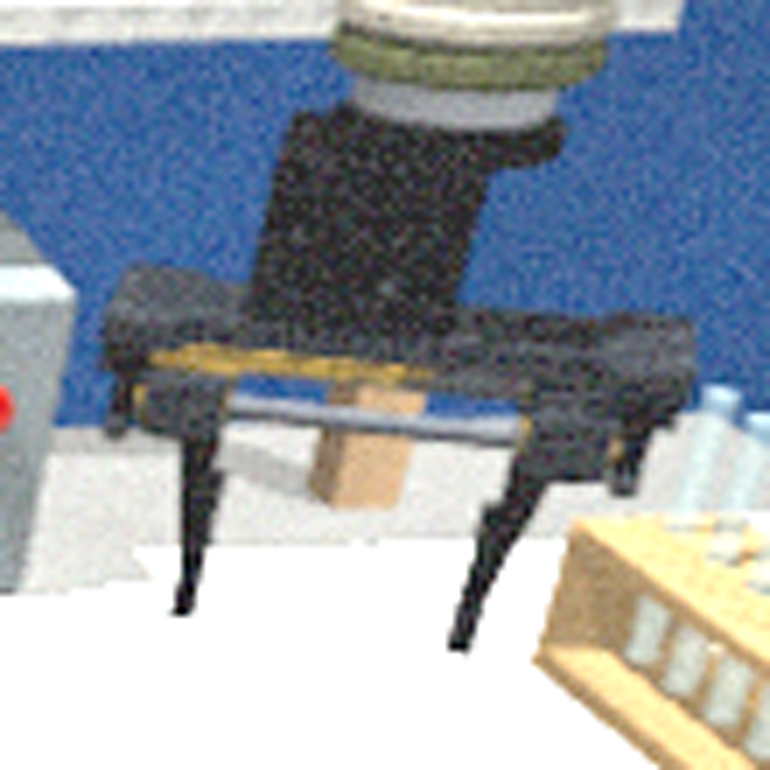

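The visible fingertips sit about 7 px (roughly 20 mm) higher than the stated tip position. I'll close the jaws lightly as a test: about 16 mm means they have the vial.

>>> drive_tool([
  [0.1,0,0,0],
  [0.1,0,-0.1,0],
  [0.1,-0.1,-0.2,0],
  [0.1,-0.1,-0.2,0],
  [0.1,-0.1,-0.2,0],
  [0.1,-0.1,-0.2,0],
], grip=255, force=5)

```text
time: 3.12
ee_pos: [0.5349, 0.1732, 0.0525]
eef_rot: [0.408, 0.577, -0.408, 0.577]
ft_force: [0.7, -0.3, -0.7]
width: 0.0021
```

```bash
python3 - <<'E'
from h import *
s,M,y=st(); print(s['time'],s['ee_pos'],y,s['width'],s['ft_force'])
im=r.camera("scene"); cv2.imwrite("pics/s2.png",im[:,:,::-1])
im=cv2.imread("pics/s2.png"); im=cv2.convertScaleAbs(im,alpha=2.2,beta=20); cv2.imwrite("pics/b.png",im); crop("pics/b.png","pics/s2d.png",372,190,70,60,11)
E
```

```text
3.1167 [0.53488668 0.17316469 0.05246905] 19.48278668229741 0.002139186970140563 [ 0.67819151 -0.27414863 -0.70525747]
```

View pics/s2d.png

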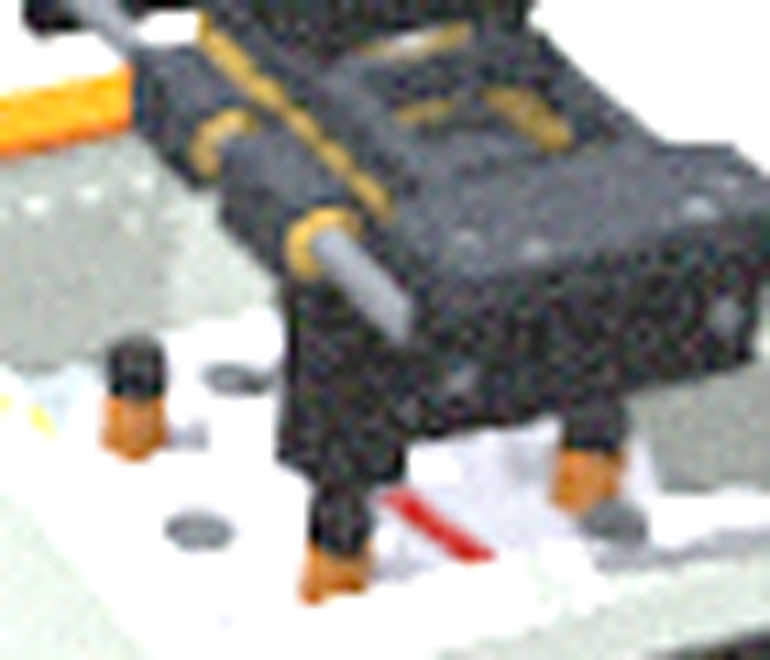

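The jaws closed to 2 mm, so the tips are above the vial. I'll touch down on the cap (known height 48 mm) to find the real tip height.

>>> drive_tool([
  [0.15,0,0,0],
  [0.3,0,0,0],
  [0.3,0,0,0],
])

```text
time: 3.42
ee_pos: [0.5347, 0.1731, 0.0491]
eef_rot: [0.408, 0.577, -0.408, 0.577]
ft_force: [0.2, -1.4, 0.3]
width: 0.0005
```

>>> drive_tool([
  [0.15,0,0,0],
  [0.3,0,0,0],
  [0.3,0,0,0],
])

```text
time: 3.67
ee_pos: [0.5347, 0.1731, 0.0461]
eef_rot: [0.408, 0.577, -0.408, 0.577]
ft_force: [-0.2, 0.8, -0.0]
width: 0.0004
```

>>> drive_tool([
  [0.1,0,0,0],
  [0.2,0,0,0],
  [0.2,0,0,0],
])

```text
time: 3.92
ee_pos: [0.5351, 0.1736, 0.0453]
eef_rot: [0.409, 0.577, -0.408, 0.577]
ft_force: [-3.0, 0.1, 8.3]
width: 0.0003
```

Contact came at TCP z of about 0.0455, so the real tip height is about ee_z + 2.5 mm and the stated 19 mm doesn't hold. I'll also check xy for an offset.

```bash
python3 - <<'E'
from h import *
M=R.from_quat([ 0.15963164,  0.68882911, -0.16052668,  0.68866783]).as_matrix()
p=np.array([.2755,.5606,.2187])
from scipy.optimize import least_squares
obs=[(-1,(521.1,117.4)),(1,(560.7,122.9))]
f=lambda d:np.concatenate([w2px("scene",p+d+M[:,0]*.019+sg*M[:,1]*.0500)-o for sg,o in obs])
for half in (.0434,.050,.0585):
  g=lambda d:np.concatenate([w2px("scene",p+np.array([d[0],d[1],.0215])+M[:,0]*.019+sg*M[:,1]*half)-o for sg,o in obs])
  s=least_squares(g,[0,0]);print(half,s.x*1000,s.fun.round(1))
# now frame: closed
s,M2,y=st(); print(s['ee_pos'])
q=s['ee_pos']+[0,0,.0025]
print("tip now s2-crop", (w2px("scene",q)-[372,190])*11)
im=r.camera("scene"); cv2.imwrite("pics/s3.png",im[:,:,::-1]); im=cv2.convertScaleAbs(im[:,:,::-1],alpha=2.2,beta=20); cv2.imwrite("pics/b.png",im); crop("pics/b.png","pics/s3d.png",372,190,70,60,11)
E
```

```text
0.0434 [ 6.39562213 -1.14458726] [ 1.9  0.6 -1.8 -0.2]
0.05 [ 4.57708547 -0.69601931] [-0.9 -0.   0.8 -0.1]
0.0585 [1.4851478  0.10641526] [-4.4 -0.9  4.2 -0.1]
[0.53513889 0.17364291 0.0453273 ]
tip now s2-crop [334.83172676 502.12562984]
```

View pics/s3d.png

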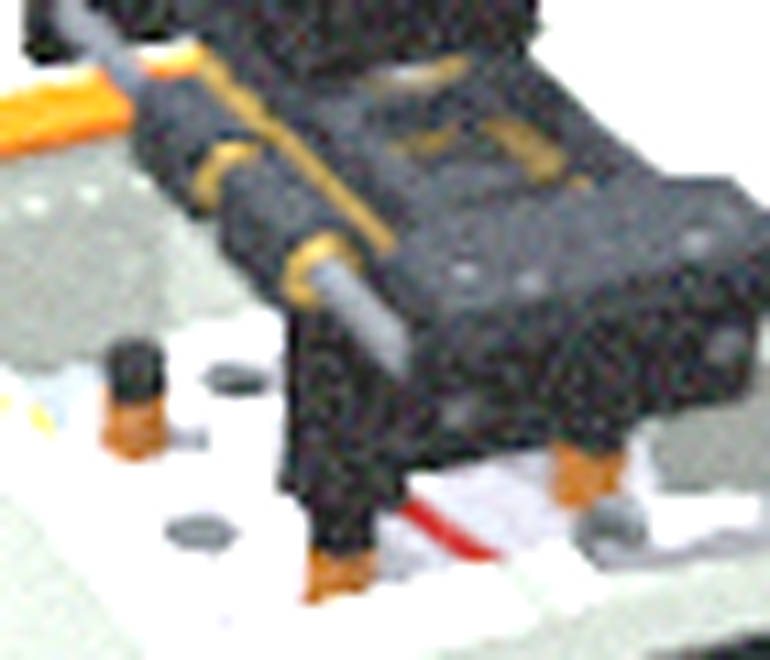

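>>> drive_tool([
  [-0.5,0,0,0],
  [-0.8,0,0,0],
  [-0.8,0,0,0],
  [-0.8,0,0,0],
], grip=167)

```text
time: 4.3
ee_pos: [0.535, 0.1732, 0.0526]
eef_rot: [0.408, 0.577, -0.408, 0.577]
ft_force: [0.8, -0.3, -0.8]
width: 0.0193
```

```bash
python3 - <<'E'
from h import *
s,M,y=st(); print(s['time'],s['ee_pos'],y,s['width'],s['ft_force'])
a=np.radians(-34.4)
v=Hw(50*np.cos(a),50*np.sin(a),29.5); print(row(v,19.5))
E
```

```text
4.3 [0.53502126 0.17317747 0.05260494] 19.475146915324547 0.019322777223261547 [ 0.7605671  -0.28201082 -0.8288807 ]
[np.float64(2.31), np.float64(0.06), np.float64(0.03), np.float64(-0.0)]
```

>>> drive_tool([
  [0,0,0,0],
  [0,0,0,0],
  [0.3,0,0,0],
  [0.6,0,0,0],
  [0.9,0,0,0],
  [1.2,0,0,0],
  [1.5,0,0,0],
  [1.8,0,0,0],
  [2.1,0,0,0],
  [2.3,0,0,0],
  [2.3,0,0,0],
])

```text
time: 5.22
ee_pos: [0.5346, 0.173, 0.0289]
eef_rot: [0.408, 0.578, -0.408, 0.577]
ft_force: [0.3, -0.5, 0.2]
width: 0.0297
```

>>> drive_tool([
  [0,0,0,0],
  [0,0,0,0],
  [0,0,0,0],
  [0,0,0,0],
  [0,0,0,0],
], grip=255, force=5)

```text
time: 5.63
ee_pos: [0.5366, 0.1729, 0.03]
eef_rot: [0.409, 0.576, -0.408, 0.578]
ft_force: [6.4, 0.6, -4.4]
width: 0.0154
```

```bash
python3 - <<'E'
from h import *
s,M,y=st(); print(s['time'],s['ee_pos'],y,s['width'],s['ft_force'])
d=s['ee_pos'][:2]-Hs[:2]; c,sn=np.cos(Hs[2]),np.sin(Hs[2]); q=np.array([c*d[0]+sn*d[1],-sn*d[0]+c*d[1]])*1e3; print(q,np.hypot(*q),np.degrees(np.arctan2(q[1],q[0])))
im=r.camera("scene"); cv2.imwrite("pics/s4.png",im[:,:,::-1]); im=cv2.convertScaleAbs(im[:,:,::-1],alpha=2.2,beta=20); cv2.imwrite("pics/b.png",im); crop("pics/b.png","pics/s4d.png",372,190,70,60,11)
E
```

```text
5.6333 [0.53662209 0.17291079 0.02997647] 19.442931070370882 0.015365026433434585 [ 6.41218615  0.60320058 -4.36998641]
[ 42.11115722 -28.68987542] 50.95545617391492 -34.266180675539445
```

View pics/s4d.png

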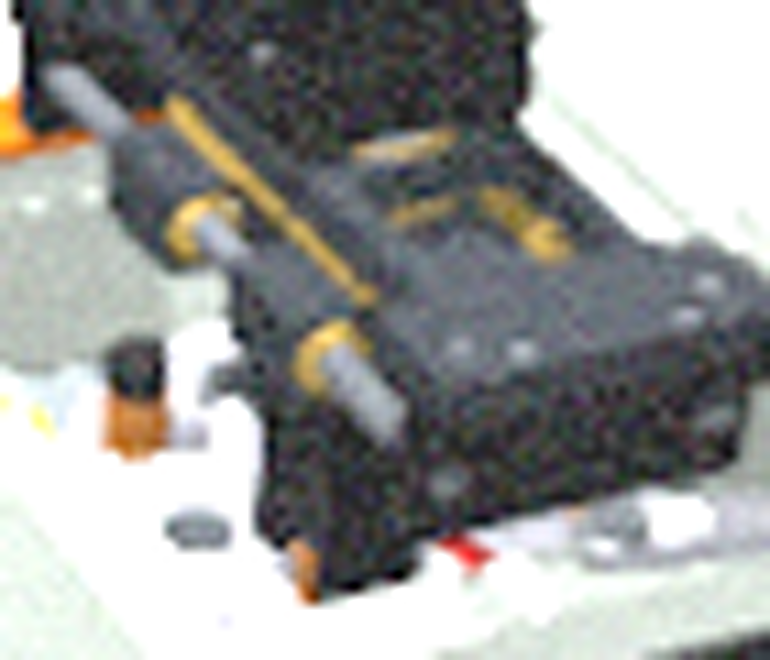

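```bash
python3 - <<'E'
import numpy as np
t0=-34.3; R=50
print([[0,round((R*(np.cos(np.radians(t))-np.cos(np.radians(t0)))/10),2),round(-R*(np.sin(np.radians(t))-np.sin(np.radians(t0)))/10,2),0] for t in t0-100.6/18*np.arange(1,19)])
E
```

```text
[[0, np.float64(-0.29), np.float64(0.39), 0], [0, np.float64(-0.62), np.float64(0.75), 0], [0, np.float64(-0.99), np.float64(1.07), 0], [0, np.float64(-1.38), np.float64(1.36), 0], [0, np.float64(-1.8), np.float64(1.61), 0], [0, np.float64(-2.24), np.float64(1.81), 0], [0, np.float64(-2.7), np.float64(1.97), 0], [0, np.float64(-3.18), np.float64(2.09), 0], [0, np.float64(-3.66), np.float64(2.16), 0], [0, np.float64(-4.15), np.float64(2.18), 0], [0, np.float64(-4.63), np.float64(2.16), 0], [0, np.float64(-5.12), np.float64(2.08), 0], [0, np.float64(-5.59), np.float64(1.97), 0], [0, np.float64(-6.05), np.float64(1.8), 0], [0, np.float64(-6.49), np.float64(1.59), 0], [0, np.float64(-6.91), np.float64(1.34), 0], [0, np.float64(-7.3), np.float64(1.05), 0], [0, np.float64(-7.66), np.float64(0.72), 0]]
```

>>> drive_tool([
  [0,-0.29,0.39,0],
  [0,-0.62,0.75,0],
  [0,-0.99,1.07,0],
  [0,-1.38,1.36,0],
  [0,-1.8,1.61,0],
  [0,-2.24,1.81,0],
  [0,-2.7,1.97,0],
  [0,-3.18,2.09,0],
  [0,-3.66,2.16,0],
  [0,-4.15,2.18,0],
  [0,-4.63,2.16,0],
  [0,-5.12,2.08,0],
  [0,-5.59,1.97,0],
  [0,-6.05,1.8,0],
  [0,-6.49,1.59,0],
  [0,-6.91,1.34,0],
  [0,-7.3,1.05,0],
  [0,-7.66,0.72,0],
  [0,-7.66,0.72,0],
  [0,-7.66,0.72,0],
])

```text
time: 7.35
ee_pos: [0.464, 0.1411, 0.0292]
eef_rot: [0.408, 0.578, -0.408, 0.577]
ft_force: [-1.8, -0.3, 2.0]
width: 0.0158
```

```bash
cat >> h.py <<'E'
def Hl(p):
    d=np.asarray(p)[:2]-Hs[:2]; c,s=np.cos(Hs[2]),np.sin(Hs[2]); return np.array([c*d[0]+s*d[1],-s*d[0]+c*d[1]])*1e3
def snap(n,name,x0,y0,w,h,s,b=2.2):
    im=r.camera(n); im=cv2.convertScaleAbs(im[:,:,::-1],alpha=b,beta=10); cv2.imwrite("pics/full_"+name,im); crop("pics/full_"+name,"pics/"+name,x0,y0,w,h,s)
E
python3 - <<'E'
from h import *
s,M,y=st(); q=Hl(s['ee_pos']); print(s['time'],s['ee_pos'],y,s['width'],s['ft_force'],q,np.degrees(np.arctan2(q[1],q[0])))
snap("scene","s5.png",340,170,130,100,6); snap("top","t5.png",185,215,130,120,6,1.8)
E
```

```text
7.35 [0.46404289 0.14109069 0.02923768] 19.527326765172944 0.015757312902103186 [-1.76842443 -0.34936908  1.99475635] [-36.92655141 -34.4604947 ] -136.97848888386508
```

View pics/s5.png

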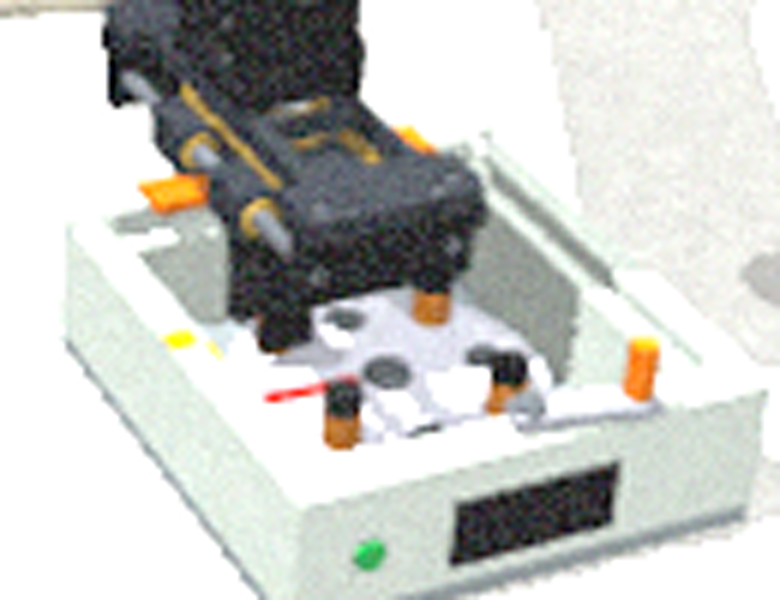

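View pics/t5.png

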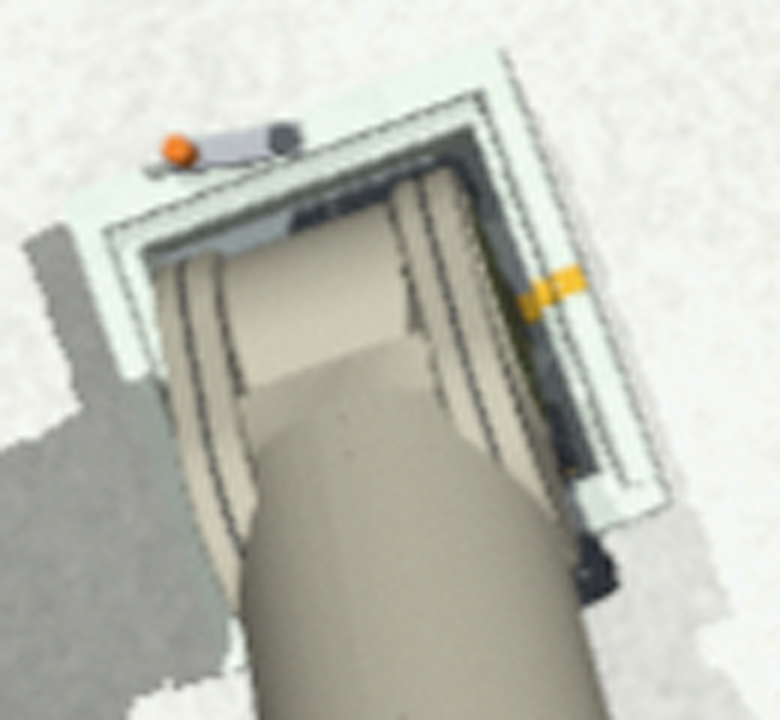

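```bash
python3 - <<'E'
from h import *
from fit import un
for n,uv,z in [("va",(345,388),47),("vb",(508,360),47),("red_out",(266,398),24),("red_mid",(325,384),24),("screw",(387,372),28),("old screw",(387,312+60),28)]:
    q=Hl(px2w("scene",*un(340,170,6,*uv),z/1e3)); print(n,q,np.hypot(*q),np.degrees(np.arctan2(q[1],q[0])))
# same method on the known initial picture
for uv in [(377,338),(515,285)]:
    q=Hl(px2w("scene",*un(340,180,6,*uv),.047)); print("init",q,np.degrees(np.arctan2(q[1],q[0])))
E
```

```text
va [ 30.09842468 -35.68457756] 46.68301879500687 -49.85379132001592
vb [37.33299697 32.94371396] 49.78996838909773 41.42611126114622
red_out [ -4.63834079 -51.26438467] 51.47379276067027 -95.16997705858476
red_mid [ -4.43863953 -24.70326935] 25.098865258880892 -100.18611483022492
screw [ 2.5609196  -0.45845175] 2.6016316431613227 -10.149488434474344
old screw [ 2.5609196  -0.45845175] 2.6016316431613227 -10.149488434474344
init [ 40.87933981 -27.45268183] -33.883490694848206
init [29.12041329 41.02073035] 54.62924635146518
```

>>> drive_tool([
  [0,0.12,0.12,0],
  [0,0.24,0.25,0],
  [0,0.24,0.25,0],
  [0,0.24,0.25,0],
])

```text
time: 7.78
ee_pos: [0.4681, 0.1385, 0.0292]
eef_rot: [0.408, 0.577, -0.409, 0.577]
ft_force: [-2.1, -3.5, 1.7]
width: 0.016
```

```bash
python3 - <<'E'
from h import *
s,M,y=st(); q=Hl(s['ee_pos']); print(s['time'],s['ee_pos'],y,s['width'],s['ft_force'],q,np.degrees(np.arctan2(q[1],q[0])))
E
```

```text
7.7833 [0.46813814 0.13853935 0.02922983] 19.44010325207166 0.015963946498371673 [-2.14830161 -3.52849228  1.72716032] [-33.91770541 -38.2323885 ] -131.5777027827856
```

>>> drive_tool([
  [0,0,0,0],
  [0,0,0,0],
  [0,0,0,0],
  [0,0,0,0],
  [-1,0,0,0],
  [-3,0,0,0],
  [-6,0,0,0],
  [-10,0,0,0],
  [-13,0,0,0],
  [-13,0,0,0],
], grip=167)

```text
time: 8.62
ee_pos: [0.4713, 0.1404, 0.1665]
eef_rot: [0.412, 0.576, -0.405, 0.579]
ft_force: [0.8, 0.7, -0.1]
width: 0.0298
```

```bash
python3 - <<'E'
from h import *
s,M,y=st(); print(s['time'],s['ee_pos'],y,s['width'],s['ft_force'])
snap("scene","s6.png",340,170,130,100,6)
c=np.array([0.50885,-0.16259]); print(row([c[0],c[1],.16],86.9))
E
```

```text
8.6167 [0.47132075 0.14038832 0.16651453] 19.453101726642654 0.02982778439107468 [ 0.77099652  0.69571091 -0.05961672]
[np.float64(0.27), np.float64(-6.45), np.float64(29.83), np.float64(-13.49)]
```

View pics/s6.png

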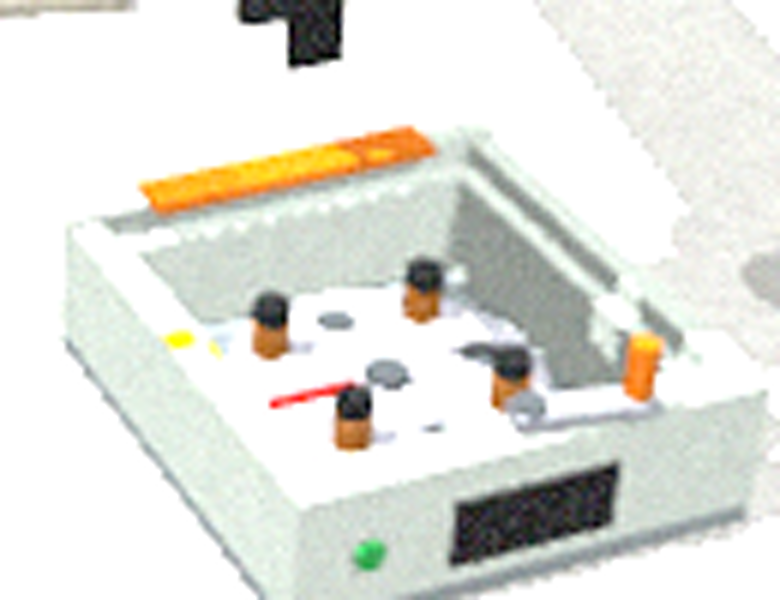

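>>> drive_tool([
  [0,-0.6,2.7,-1.2],
  [0,-1.2,5.4,-2.4],
  [0,-1.8,8.1,-3.6],
  [0,-2.4,10.8,-4.8],
  [0,-3,13.5,-6],
  [0,-3.6,16.2,-7.2],
  [0,-4.2,19,-8.4],
  [0,-4.8,22,-9.6],
  [0,-5.4,25,-10.8],
  [0,-6,28,-12],
  [0.3,-6.45,29.83,-13.49],
  [0.3,-6.45,29.83,-13.49],
  [0.3,-6.45,29.83,-13.49],
  [0.3,-6.45,29.83,-13.49],
], grip=0)

```text
time: 9.83
ee_pos: [0.5066, -0.1624, 0.1561]
eef_rot: [0.02, 0.707, -0.019, 0.707]
ft_force: [-0.3, 0.9, -1.0]
width: 0.0869
```

```bash
python3 - <<'E'
from h import *
s,M,y=st(); print(s['time'],s['ee_pos'],y,s['width'],s['ft_force'])
snap("top","t7.png",185,215,130,120,6,1.6)
print(row([.50885,-.16259,.06],86.9))
E
```

```text
9.8333 [ 0.50660905 -0.16243746  0.15605367] 86.81141649866886 0.08688583600941119 [-0.27196068  0.9124867  -0.99720416]
[np.float64(9.62), np.float64(-0.04), np.float64(0.21), np.float64(-0.01)]
```

View pics/t7.png

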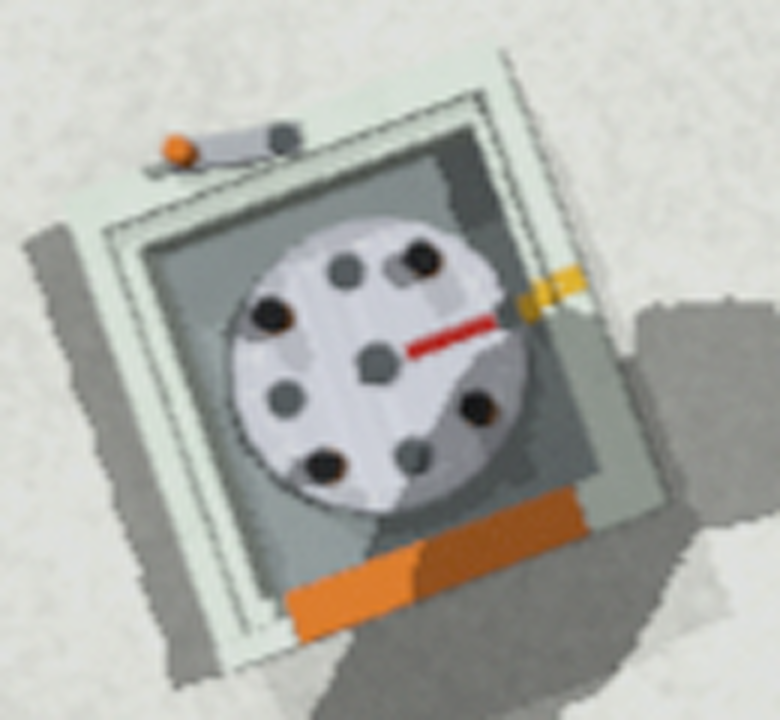

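View pics/full_t7.png

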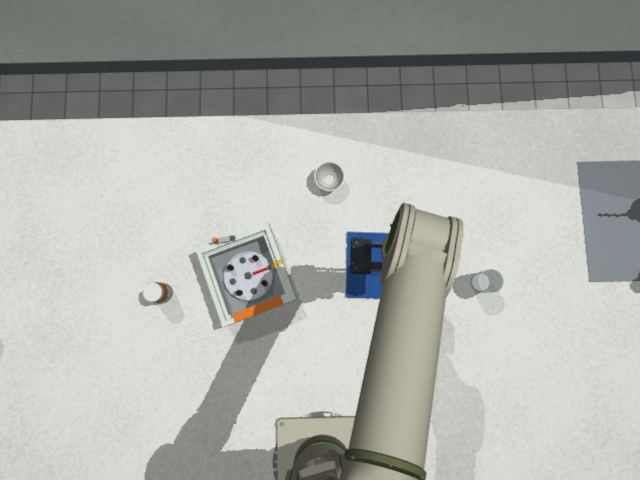

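```bash
python3 - <<'E'
from h import *
from fit import un
for i,(uv,off) in enumerate([((422,259),45),((271,315),135),((324,466),-135),((478,408),-45)]):
    q=Hl(px2w("top",*un(185,215,6,*uv),.048)); print(q.round(1),np.hypot(*q).round(1),(np.degrees(np.arctan2(q[1],q[0]))-off).round(2))
for uv in[(408,352),(496,323),(510,313)]:
    q=Hl(px2w("top",*un(185,215,6,*uv),.024)); print(q,np.degrees(np.arctan2(q[1],q[0])))
E
```

```text
[ 34.8 -34.9] 49.3 -90.11
[35.  35.2] 49.7 -89.82
[-35.2  35.5] 50.0 269.72
[-35.3 -35.6] 50.1 -89.72
[  1.10555526 -12.86241739] -85.08736609018258
[ -0.62851823 -53.99113738] -90.66695789066365
[  1.36066396 -61.37187032] -88.72991434145126
```

>>> drive_tool([
  [2,0,0.1,0],
  [4,0,0.2,0],
  [6,0,0.2,0],
  [8,0,0.2,0],
  [9.5,0,0.2,0],
  [9.6,0,0.2,0],
  [9.6,0,0.2,0],
  [9.6,0,0.2,0],
])

```text
time: 10.55
ee_pos: [0.5095, -0.163, 0.0614]
eef_rot: [0.019, 0.706, -0.019, 0.707]
ft_force: [0.1, -0.3, 0.1]
width: 0.0872
```

```bash
python3 - <<'E'
from h import *
s,M,y=st(); print(s['time'],s['ee_pos'],y,s['width'],s['ft_force'])
print(row([.50885,-.16259,.009],86.9))
snap("scene","s8.png",200,170,120,110,6)
E
```

```text
10.55 [ 0.50947351 -0.1630056   0.06137525] 86.94532921872296 0.08716280788378027 [ 0.14574675 -0.34468366  0.14552415]
[np.float64(5.24), np.float64(0.04), np.float64(-0.07), np.float64(0.01)]
```

View pics/s8.png

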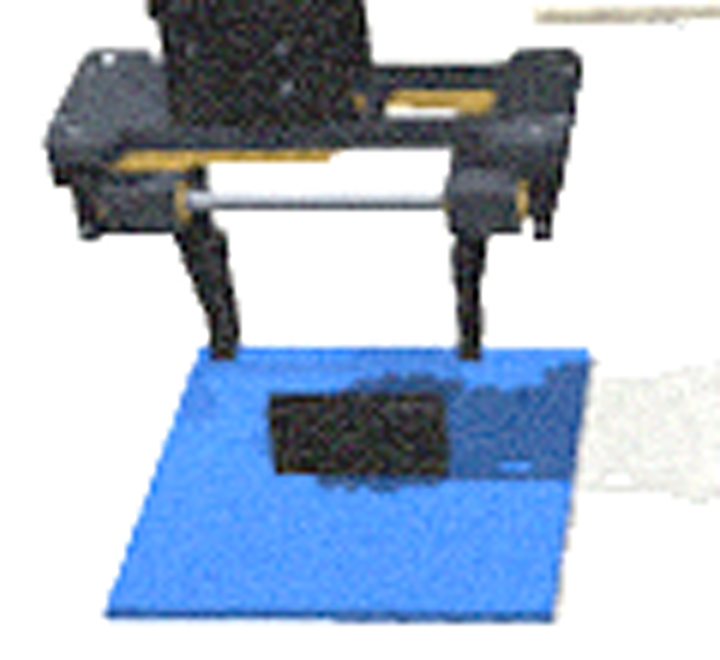

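>>> drive_tool([
  [1,0,-0.05,0],
  [2,0,-0.05,0],
  [3,0,-0.05,0],
  [4,0,-0.05,0],
  [4.7,0,-0.05,0],
  [5.2,0,-0.05,0],
  [5.2,0,-0.05,0],
  [5.2,0,-0.05,0],
])

```text
time: 11.27
ee_pos: [0.5082, -0.1637, 0.0082]
eef_rot: [0.019, 0.707, -0.019, 0.707]
ft_force: [-0.3, -1.2, 0.6]
width: 0.0872
```

>>> drive_tool([
  [0,0,0,0],
  [0,0,0,0],
  [0,0,0,0],
  [0,0,0,0],
  [0,0,0,0],
  [0,0,0,0],
], grip=255, force=20)

```text
time: 11.77
ee_pos: [0.5086, -0.1636, 0.0088]
eef_rot: [0.019, 0.707, -0.019, 0.707]
ft_force: [-0.8, -1.0, 4.6]
width: 0.0697
```

```bash
python3 - <<'E'
from h import *
s,M,y=st(); print(s['time'],s['ee_pos'],y,s['width'],s['ft_force'])
snap("scene","s9.png",200,170,120,110,6)
E
```

```text
11.7667 [ 0.50860064 -0.16360546  0.0087735 ] 86.93004321861004 0.06970476631557299 [-0.83328064 -1.02575833  4.56551955]
```

View pics/s9.png

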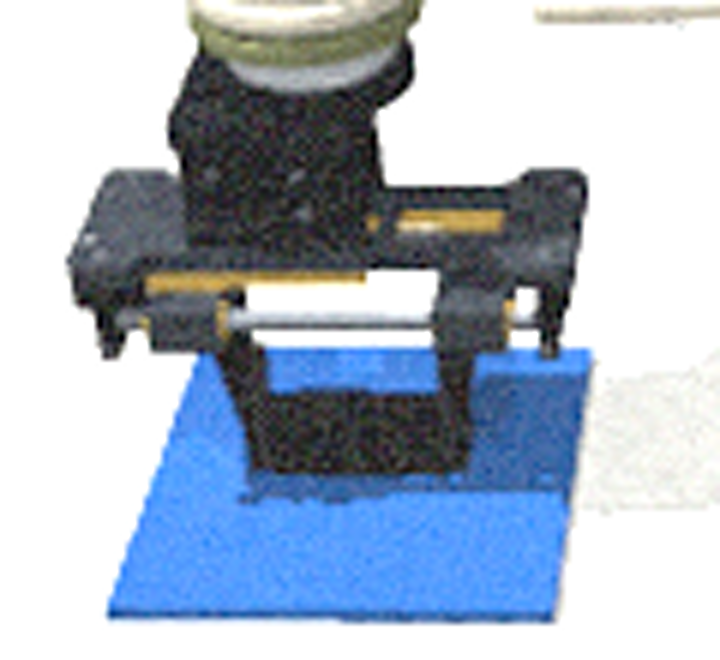

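>>> drive_tool([
  [-0.5,0,0,0],
  [-1.5,0,0,0],
  [-3,0,0,0],
  [-5,0,0,0],
  [-7,0,0,0],
  [-9,0,0,0],
  [-11,0,0,0],
  [-13,0,0,0],
  [-14,0,0,0],
  [-14,0,0,0],
])

```text
time: 12.65
ee_pos: [0.5094, -0.164, 0.1508]
eef_rot: [0.019, 0.706, -0.019, 0.708]
ft_force: [1.2, -1.1, -3.7]
width: 0.0697
```

```bash
python3 - <<'E'
from h import *
s,M,y=st(); print(s['time'],s['ee_pos'],y,s['width'],s['ft_force'])
p=Hw(9,0,145); print(p,row(p,np.degrees(Hs[2])+90))
snap("scene","s10.png",180,110,130,120,6)
E
```

```text
12.65 [ 0.50941228 -0.16395377  0.15084196] 86.91207862246462 0.06972905179079916 [ 1.20798922 -1.14463649 -3.65310383]
[0.49583389 0.18890393 0.145     ] [np.float64(0.58), np.float64(35.16), np.float64(-3.26), np.float64(-4.52)]
```

View pics/s10.png

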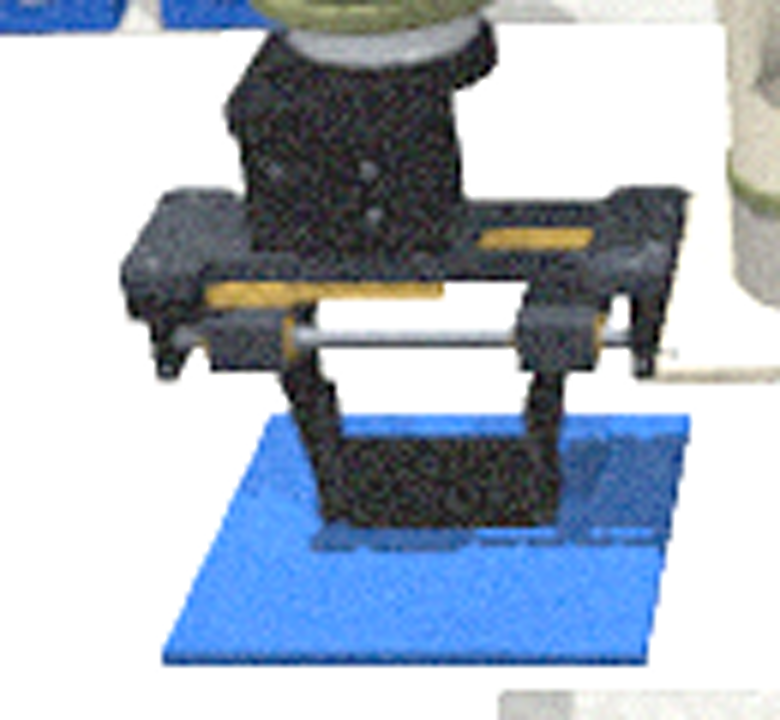

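Cover held and level (front edge at crop y≈660, square). I'll carry it over the housing.

>>> drive_tool([
  [0,1,-0.1,-0.1],
  [0,3,-0.3,-0.4],
  [0,5.5,-0.5,-0.8],
  [0,8,-0.8,-1.2],
  [0,10.5,-1,-1.6],
  [0,13,-1.2,-2],
  [0,15.5,-1.4,-2.4],
  [0,18,-1.7,-2.8],
  [0,20.5,-1.9,-3.2],
  [0,23,-2.1,-3.6],
  [0,25.5,-2.4,-4],
  [0,28,-2.6,-4.3],
  [0,30.5,-2.9,-4.5],
  [0,32.5,-3.1,-4.52],
  [0,34.2,-3.2,-4.52],
  [0,35,-3.26,-4.52],
  [0,35.16,-3.26,-4.52],
  [0,35.16,-3.26,-4.52],
  [0,35.16,-3.26,-4.52],
])

```text
time: 14.28
ee_pos: [0.4945, 0.1879, 0.148]
eef_rot: [-0.12, 0.697, 0.119, 0.697]
ft_force: [-1.1, -0.0, -2.4]
width: 0.0696
```

```bash
python3 - <<'E'
from h import *
s,M,y=st(); print(s['time'],s['ee_pos'],Hl(s['ee_pos']),y,s['width'],s['ft_force'])
p=Hw(9,0,100); print(p,row(p,np.degrees(Hs[2])+90))
snap("scene","s11.png",330,110,150,130,5); snap("top","t11.png",185,200,130,130,6,1.6)
E
```

```text
14.2833 [0.49454429 0.18794395 0.14797415] [ 7.46394154 -0.47450005] 109.45760042936602 0.06962481963303357 [-1.085755   -0.0244939  -2.37387313]
[0.49583389 0.18890393 0.1       ] [np.float64(4.8), np.float64(0.05), np.float64(0.16), np.float64(-0.01)]
```

View pics/s11.png

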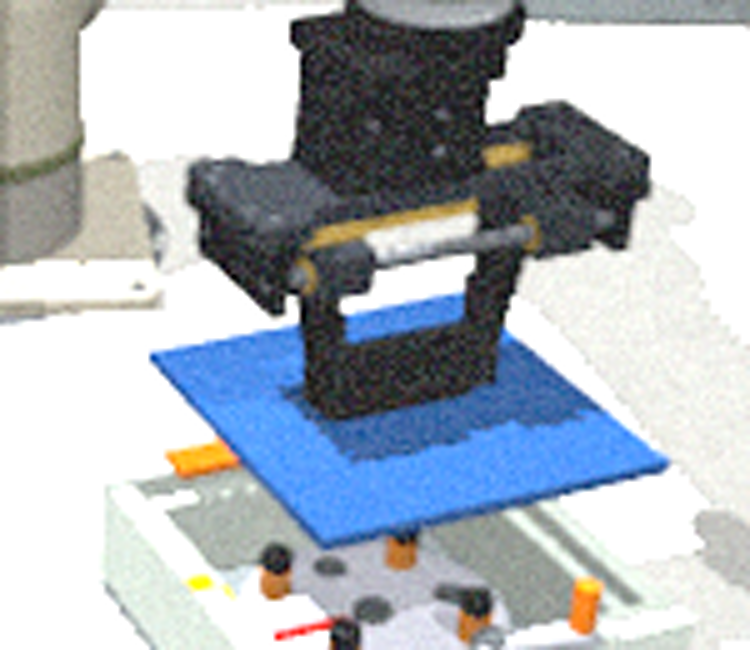

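View pics/t11.png

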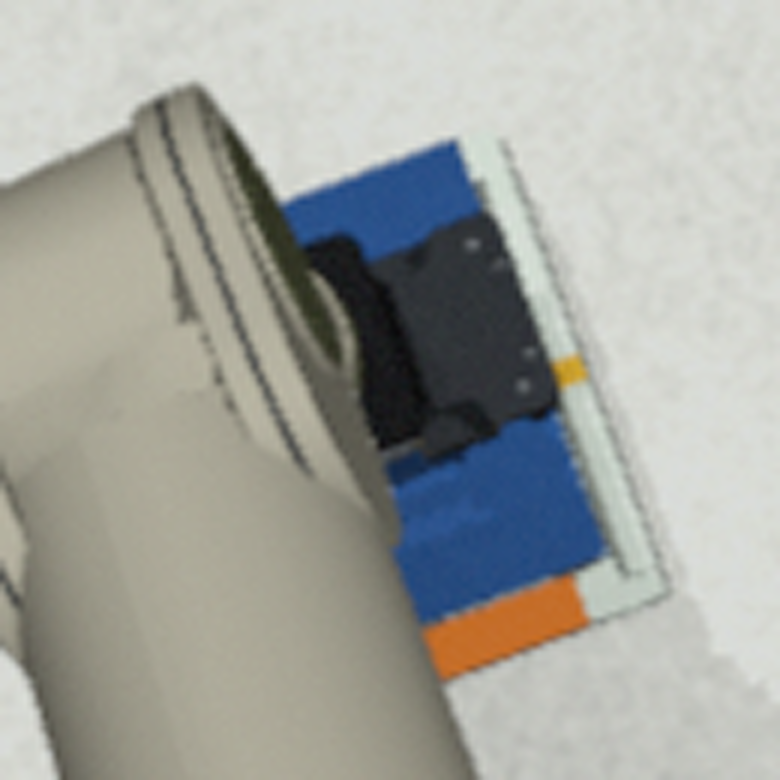

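```bash
cat > cov.py <<'E'
from h import *
from fit import un
from scipy.optimize import least_squares
def fitc(C,p0):
    def P(p,m):
        Rm=R.from_euler('ZYX',[p[3],p[4],0]).as_matrix(); return np.array(p[:3])+Rm@(np.array(m)/1000.)
    f=lambda p:np.concatenate([w2px(n,P(p,m))-np.array(uv) for n,uv,m in C])
    s=least_squares(f,p0); print("cover H-xy",Hl(s.x[:2]).round(1),"z",s.x[2].round(4),"yaw-H deg",np.degrees(s.x[3]-Hs[2]).round(2),"tilt(deg,+ = +x down)",np.degrees(s.x[4]).round(2)); print(f(s.x).reshape(-1,2).round(1).tolist())
E
python3 - <<'E'
from cov import *
T=lambda u,v: un(185,200,6,u,v); S=lambda u,v: un(330,110,5,u,v)
fitc([("top",T(459,139),(90,-85,6)),("top",T(608,549),(-90,-85,6)),("scene",S(323,541),(90,-85,6)),("scene",S(667,461),(90,85,6)),("scene",S(151,355),(-90,-85,6)),("scene",S(462,294),(-90,85,6))],[.49,.19,.14,.34,0])
E
```

```text
cover H-xy [ 8.8 -0.7] z 0.1385 yaw-H deg -0.48 tilt(deg,+ = +x down) -0.57
[[-0.2, -0.5], [0.0, 0.7], [-0.2, -0.0], [0.8, 0.2], [-0.7, 0.0], [-0.1, -0.1]]
```

>>> drive_tool([
  [0.8,0.05,0,-0.08],
  [1.8,0.05,0,-0.08],
  [2.8,0.05,0,-0.08],
  [3.8,0.05,0,-0.08],
  [4.6,0.05,0,-0.08],
  [5.2,0.05,0,-0.08],
  [5.6,0.05,0,-0.08],
  [5.6,0.05,0,-0.08],
  [5.6,0.05,0,-0.08],
])

```text
time: 15.13
ee_pos: [0.4945, 0.1898, 0.0925]
eef_rot: [-0.122, 0.696, 0.122, 0.696]
ft_force: [-0.4, 0.0, -3.3]
width: 0.0697
```

```bash
python3 - <<'E'
from h import *
s,M,y=st(); print(s['time'],s['ee_pos'],Hl(s['ee_pos']),y-np.degrees(Hs[2]),s['width'],s['ft_force'])
snap("scene","s12.png",330,150,150,120,5); snap("top","t12.png",185,200,130,130,6,1.6)
E
```

```text
15.1333 [0.49453293 0.18977849 0.09246211] [8.06554762 1.25863457] 90.42946061118056 0.0697006834970774 [-0.42306119  0.02503395 -3.2785958 ]
```

View pics/s12.png

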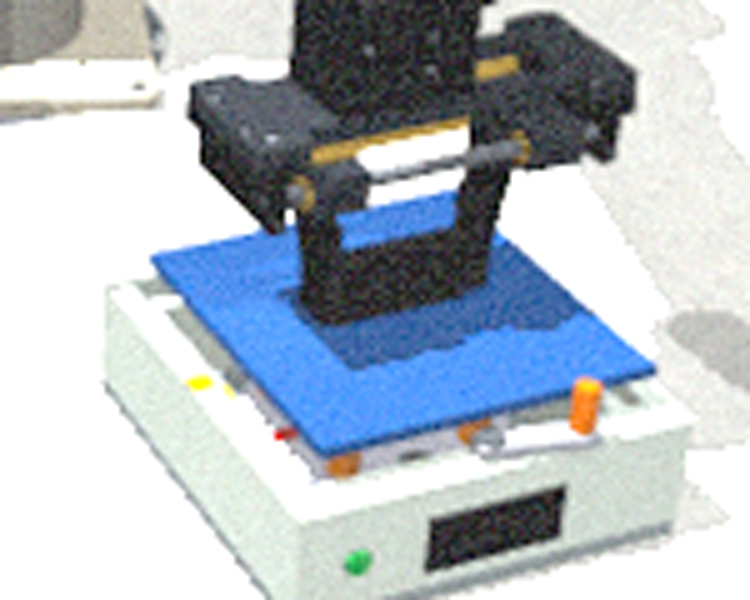

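View pics/t12.png

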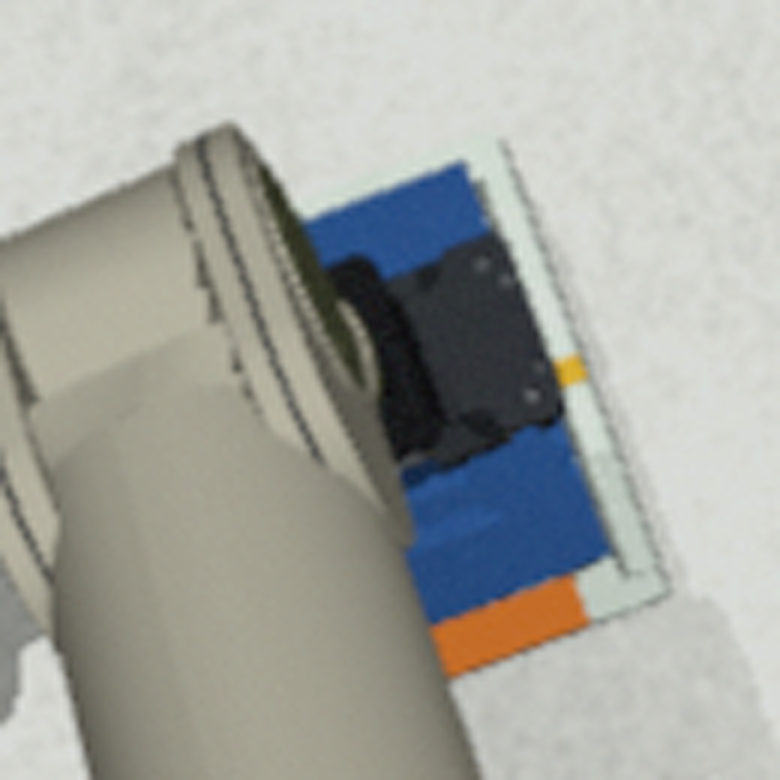

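```bash
python3 - <<'E'
from cov import *
T=lambda u,v: un(185,200,6,u,v); S=lambda u,v: un(330,150,5,u,v)
fitc([("top",T(466,160),(90,-85,6)),("top",T(612,556),(-90,-85,6)),("scene",S(323,449),(90,-85,6)),("scene",S(657,368),(90,85,6)),("scene",S(151,258),(-90,-85,6)),("scene",S(456,193),(-90,85,6))],[.49,.19,.08,.34,0])
E
```

```text
cover H-xy [9.4 2.1] z 0.0823 yaw-H deg -0.23 tilt(deg,+ = +x down) -0.9
[[-0.1, -0.1], [-0.3, 0.1], [-0.3, 0.2], [0.3, -0.1], [-0.1, -0.0], [-0.3, 0.0]]
```

>>> drive_tool([
  [0.2,-0.1,0,-0.04],
  [0.4,-0.2,0,-0.04],
  [0.6,-0.2,0,-0.04],
  [0.8,-0.2,0,-0.04],
  [1,-0.2,-0.1,-0.04],
  [1,-0.2,-0.1,-0.04],
], grip=255, force=10)

```text
time: 15.73
ee_pos: [0.4943, 0.1875, 0.0822]
eef_rot: [-0.123, 0.696, 0.124, 0.696]
ft_force: [1.3, 0.2, -4.5]
width: 0.0699
```

```bash
python3 - <<'E'
from h import *
s,M,y=st(); print(s['time'],s['ee_pos'],Hl(s['ee_pos']),y-np.degrees(Hs[2]),s['width'],s['ft_force'])
snap("scene","s13.png",330,150,150,120,5); snap("top","t13.png",185,200,130,130,6,1.6)
E
```

```text
15.7333 [0.49434807 0.18754098 0.08221891] [ 7.14447429 -0.7888682 ] 90.62326059305451 0.06988155196246415 [ 1.30029466  0.24154656 -4.54016369]
```

View pics/s13.png

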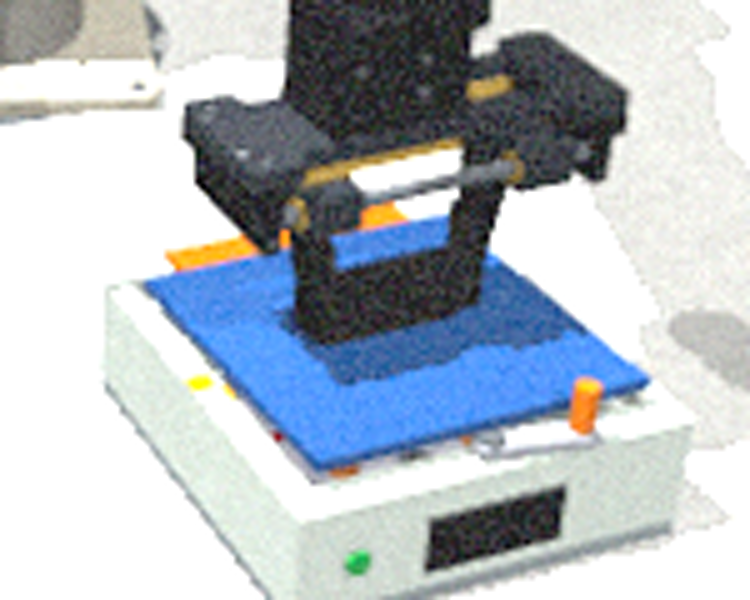

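View pics/t13.png

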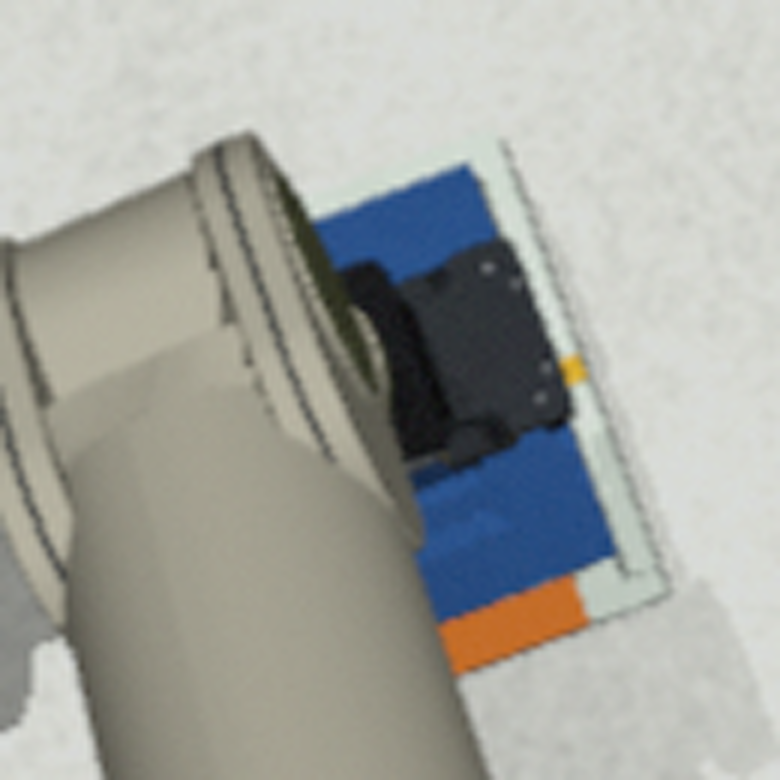

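```bash
python3 - <<'E'
from cov import *
T=lambda u,v: un(185,200,6,u,v); S=lambda u,v: un(330,150,5,u,v)
fitc([("top",T(471,162),(90,-85,6)),("top",T(615,554),(-90,-85,6)),("scene",S(318,465),(90,-85,6)),("scene",S(650,381),(90,85,6)),("scene",S(147,281),(-90,-85,6)),("scene",S(450,214),(-90,85,6))],[.49,.19,.08,.34,0])
E
```

```text
cover H-xy [9.4 0.4] z 0.0724 yaw-H deg -0.1 tilt(deg,+ = +x down) -2.42
[[-0.1, -0.1], [0.2, 0.2], [-0.2, -0.0], [0.6, 0.1], [-0.1, -0.2], [-0.2, 0.1]]
```

Everything agrees: tilt 2.4° and +x edge resting on the catch pivot at about 76 mm. I'll continue tilting.

>>> drive_tool([
  [0.15,0,0,0],
  [0.3,0,0,0],
  [0.45,0,0,0],
  [0.55,0,0,0],
  [0.55,0,0,0],
])

```text
time: 16.25
ee_pos: [0.4939, 0.1874, 0.0766]
eef_rot: [-0.124, 0.696, 0.124, 0.696]
ft_force: [-1.6, -0.4, -2.1]
width: 0.0699
```

```bash
python3 - <<'E'
from h import *
s,M,y=st(); print(s['time'],s['ee_pos'],Hl(s['ee_pos']),y-np.degrees(Hs[2]),s['width'],s['ft_force'])
snap("scene","s14.png",330,150,150,120,5); snap("top","t14.png",185,200,130,130,6,1.6)
E
```

```text
16.25 [0.49392247 0.18741208 0.076601  ] [ 6.70026167 -0.76832072] 90.63237755002794 0.06988916071775587 [-1.55065923 -0.36541947 -2.0550317 ]
```

View pics/s14.png

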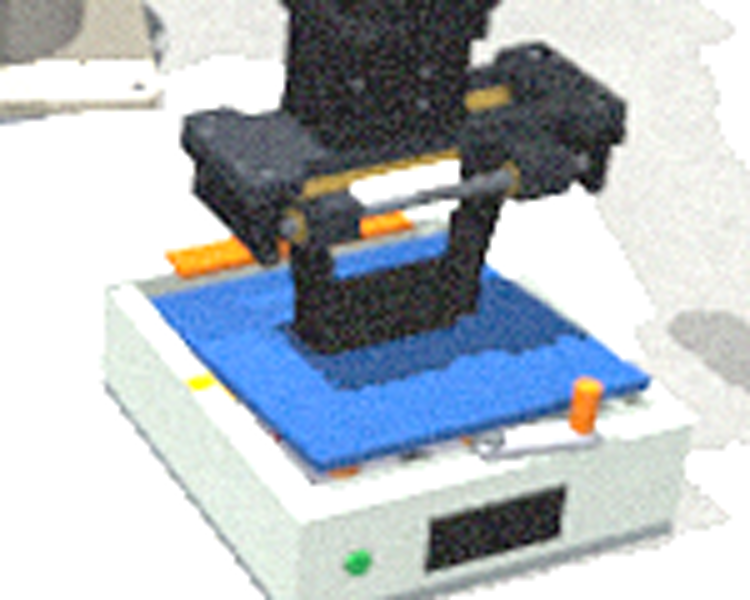

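View pics/t14.png

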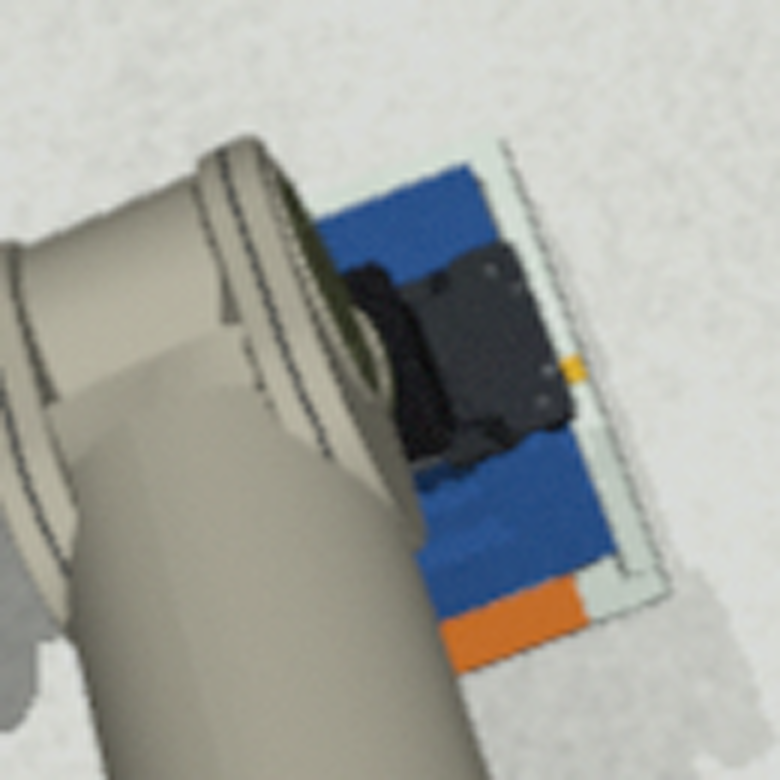

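```bash
python3 - <<'E'
from cov import *
T=lambda u,v: un(185,200,6,u,v); S=lambda u,v: un(330,150,5,u,v)
fitc([("top",T(471,164),(90,-85,6)),("top",T(615,554),(-90,-85,6)),("scene",S(317,466),(90,-85,6)),("scene",S(650,381),(90,85,6)),("scene",S(150,300),(-90,-85,6)),("scene",S(452,233),(-90,85,6))],[.49,.19,.08,.34,0])
E
```

```text
cover H-xy [10.1  0.9] z 0.0667 yaw-H deg -0.44 tilt(deg,+ = +x down) -5.84
[[-0.0, -0.2], [-0.0, 0.3], [-0.1, -0.3], [0.7, 0.4], [-0.4, -0.2], [-0.4, 0.2]]
```

>>> drive_tool([
  [0,0,-0.1,0],
  [0,-0.05,-0.2,-0.05],
  [0,-0.05,-0.35,-0.05],
  [0,-0.05,-0.5,-0.05],
  [0,-0.05,-0.65,-0.05],
  [0,-0.05,-0.8,-0.05],
  [0,-0.05,-0.9,-0.05],
  [0,-0.05,-0.9,-0.05],
], grip=255, force=15)

```text
time: 17.02
ee_pos: [0.4857, 0.1841, 0.077]
eef_rot: [-0.125, 0.696, 0.125, 0.696]
ft_force: [0.6, 1.2, -4.2]
width: 0.0701
```

```bash
python3 - <<'E'
from h import *
s,M,y=st(); print(s['time'],s['ee_pos'],Hl(s['ee_pos']),y-np.degrees(Hs[2]),s['width'],s['ft_force'])
snap("scene","s15.png",330,150,150,120,5); snap("top","t15.png",185,200,130,130,6,1.6)
E
```

```text
17.0167 [0.4857068  0.18409428 0.07699752] [-2.15166134 -1.15372038] 90.88413818051069 0.07007604445587964 [ 0.55303117  1.17845063 -4.21901234]
```

View pics/s15.png

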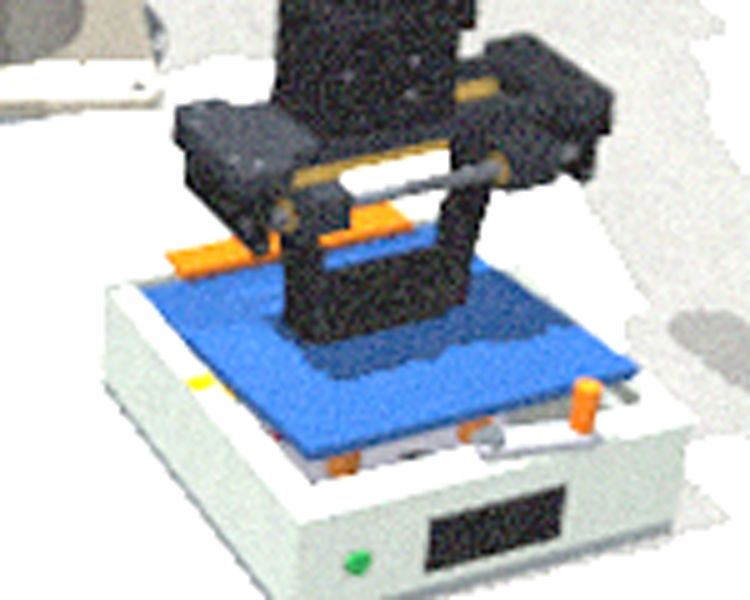

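View pics/t15.png

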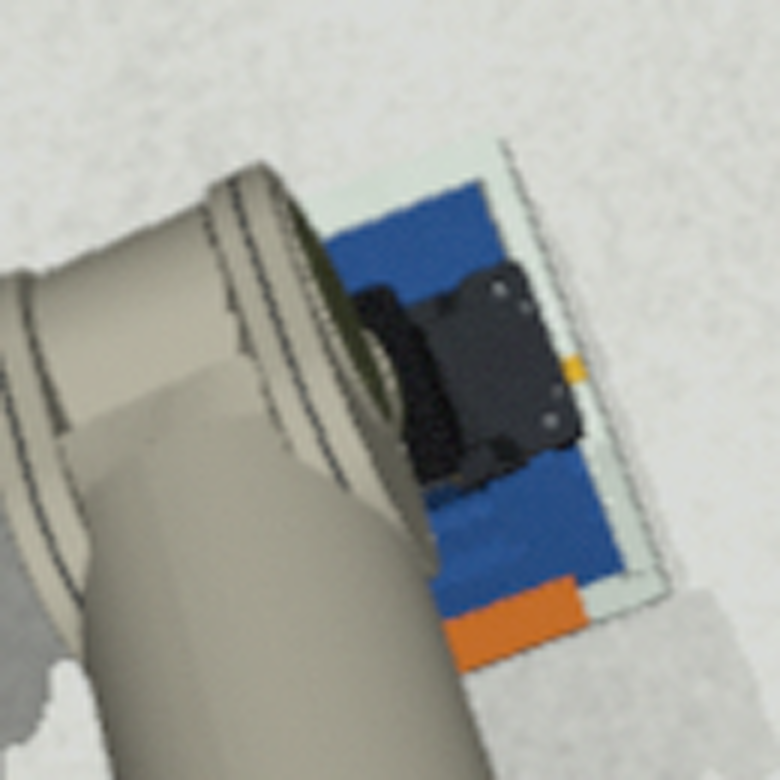

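```bash
python3 - <<'E'
from cov import *
T=lambda u,v: un(185,200,6,u,v); S=lambda u,v: un(330,150,5,u,v)
fitc([("top",T(481,180),(90,-85,6)),("top",T(626,570),(-90,-85,6)),("scene",S(306,454),(90,-85,6)),("scene",S(638,370),(90,85,6)),("scene",S(140,288),(-90,-85,6))],[.49,.19,.08,.34,0])
E
```

```text
cover H-xy [ 1.5 -0.8] z 0.0684 yaw-H deg -0.13 tilt(deg,+ = +x down) -5.49
[[-0.2, -0.2], [0.0, 0.3], [-0.1, -0.2], [0.4, 0.2], [-0.5, 0.0]]
```

>>> drive_tool([
  [0.2,0.03,-0.05,0],
  [0.35,0.05,-0.05,0],
  [0.5,0.05,-0.1,0],
  [0.65,0.05,-0.1,0],
  [0.8,0.05,-0.1,0],
  [0.8,0.05,-0.1,0],
], grip=255, force=8)

```text
time: 17.62
ee_pos: [0.4854, 0.1839, 0.0689]
eef_rot: [-0.125, 0.696, 0.125, 0.696]
ft_force: [3.8, -0.3, -2.7]
width: 0.0699
```

```bash
python3 - <<'E'
from h import *
s,M,y=st(); print(s['time'],s['ee_pos'],Hl(s['ee_pos']),y-np.degrees(Hs[2]),s['width'],s['ft_force'])
snap("scene","s16.png",330,150,150,120,5); snap("top","t16.png",185,200,130,130,6,1.6)
E
```

```text
17.6167 [0.48537103 0.18389596 0.06891331] [-2.53437613 -1.22859376] 90.85469270065511 0.06988959071195144 [ 3.76375484 -0.30149557 -2.72187655]
```

View pics/s16.png

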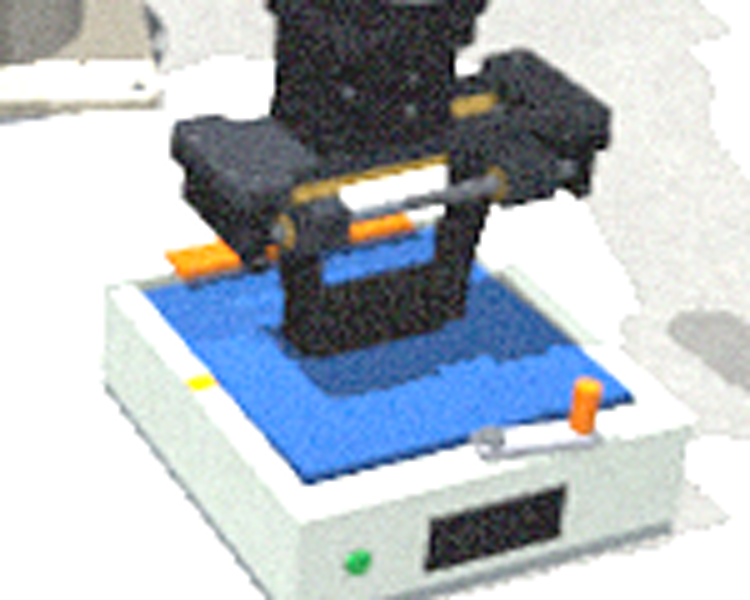

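View pics/t16.png

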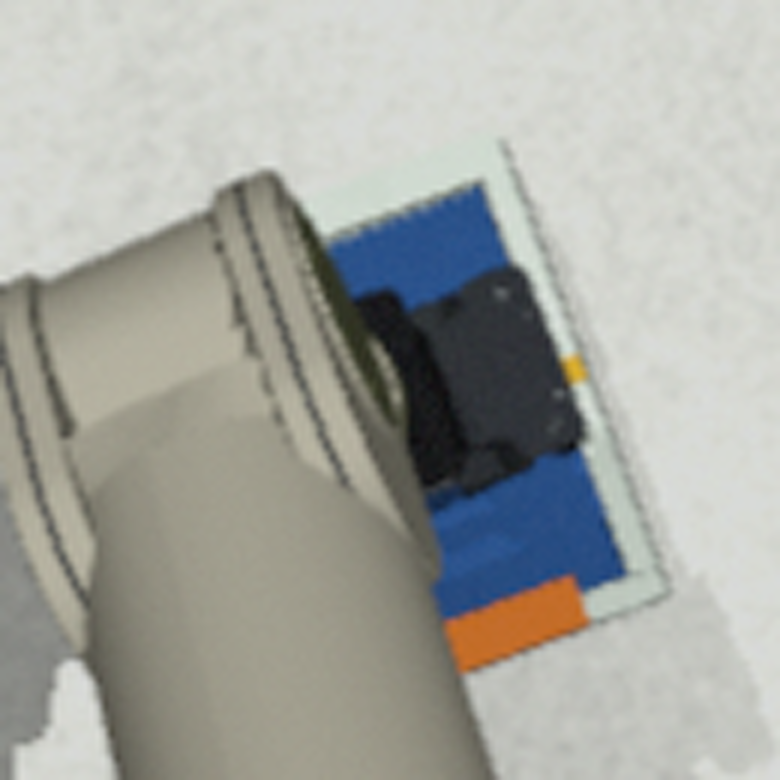

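>>> drive_tool([
  [0.15,0.03,0,0],
  [0.3,0.05,0,0],
  [0.4,0.05,0,0],
  [0.4,0.05,0,0],
])

```text
time: 18.05
ee_pos: [0.4855, 0.1841, 0.0652]
eef_rot: [-0.125, 0.695, 0.125, 0.697]
ft_force: [5.7, -1.4, -2.2]
width: 0.0699
```

```bash
python3 - <<'E'
from h import *
s,M,y=st(); print(s['time'],s['ee_pos'],Hl(s['ee_pos']),y-np.degrees(Hs[2]),s['width'],s['ft_force'])
snap("scene","s17.png",330,150,150,120,5)
E
```

```text
18.05 [0.48553766 0.18408175 0.06515799] [-2.31528505 -1.10907849] 90.84492352953376 0.06992368888902466 [ 5.71881286 -1.39273374 -2.21882881]
```

View pics/s17.png

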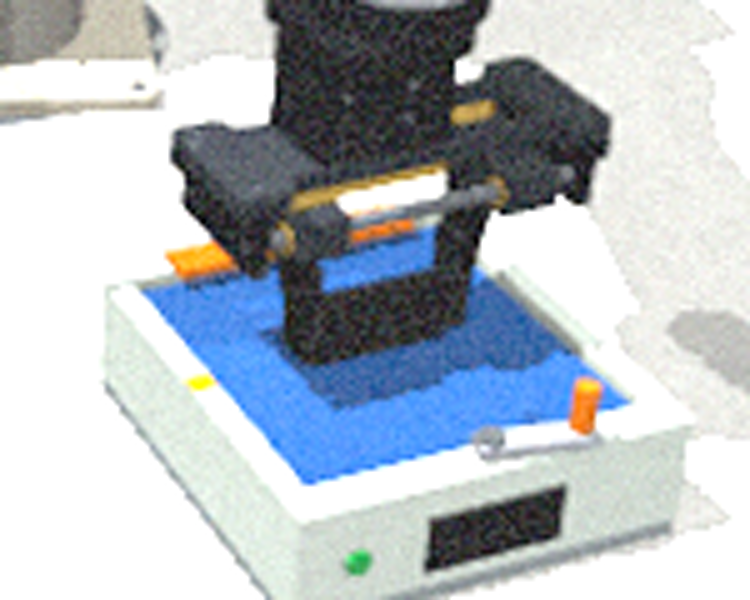

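>>> drive_tool([
  [0,0,0.1,0],
  [0,0,0.15,0],
  [0,0,0.15,0],
])

```text
time: 18.35
ee_pos: [0.4856, 0.1842, 0.065]
eef_rot: [-0.125, 0.697, 0.125, 0.695]
ft_force: [-2.9, -4.8, 5.6]
width: 0.0696
```

>>> drive_tool([
  [0,0,0,0],
  [0,0,0,0],
  [0,0,0,0],
  [0,0,0,0],
  [0,0,0,0],
  [-1,0,0,0],
  [-3,0,0,0],
  [-5.5,0,0,0],
  [-8,0,0,0],
  [-10,0,0,0],
  [-10,0,0,0],
], grip=0)

```text
time: 19.27
ee_pos: [0.4881, 0.186, 0.17]
eef_rot: [-0.124, 0.694, 0.126, 0.698]
ft_force: [0.5, 0.5, 0.3]
width: 0.0867
```

```bash
python3 - <<'E'
from h import *
s,M,y=st(); print(s['time'],s['ee_pos'],Hl(s['ee_pos']),y-np.degrees(Hs[2]),s['width'],s['ft_force'])
snap("scene","s18.png",330,150,150,120,5);snap("top","t18.png",185,200,130,130,6,1.6)
E
```

```text
19.2667 [0.48811319 0.1859969  0.17002662] [ 0.75176412 -0.16338873] 90.86694134562856 0.08668122964653065 [0.52353556 0.46569929 0.26048579]
```

View pics/s18.png

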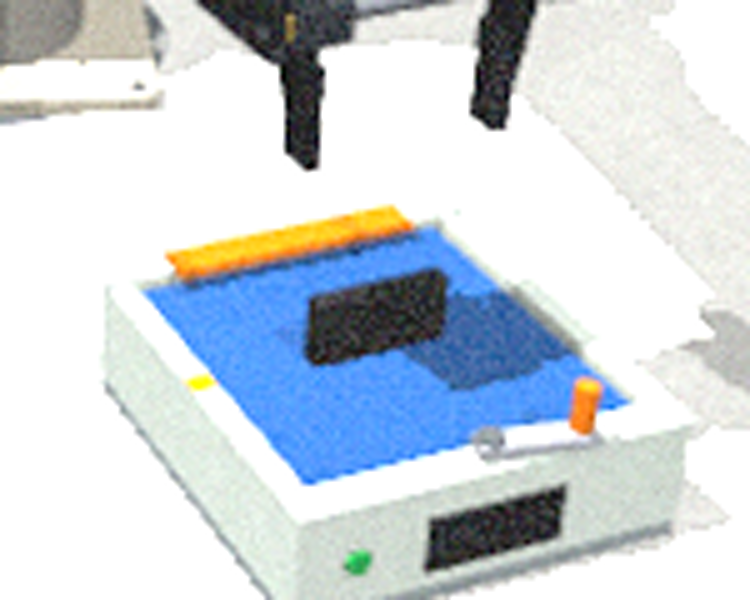

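View pics/t18.png

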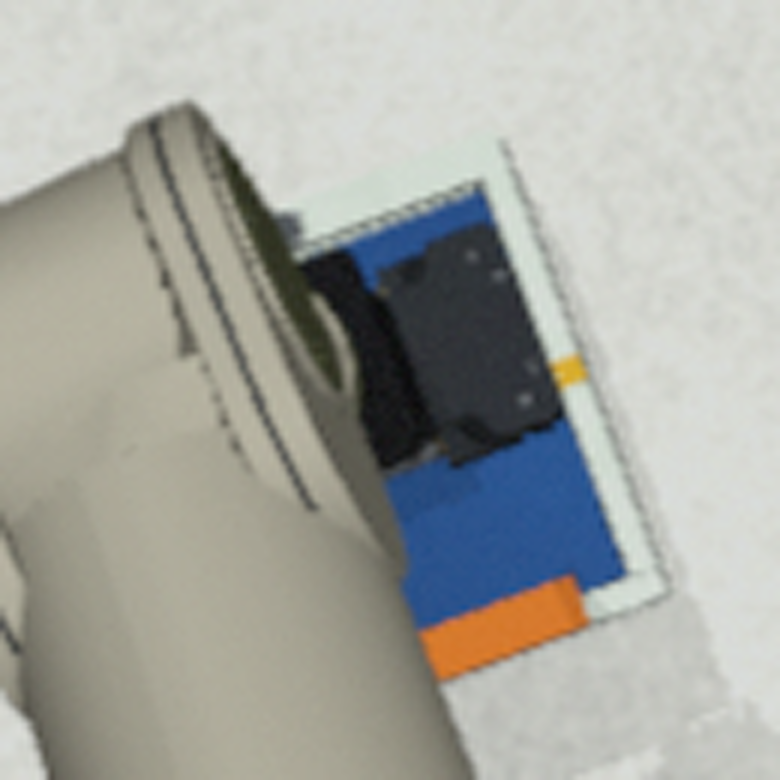

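```bash
python3 - <<'E'
from cov import *
S=lambda u,v: un(330,150,5,u,v);T=lambda u,v: un(185,200,6,u,v)
fitc([("top",T(626,572),(-90,-85,6)),("scene",S(140,289),(-90,-85,6)),("scene",S(308,297),(6,-35,40)),("scene",S(444,271),(6,35,40)),("scene",S(304,485),(90,-85,6)),("scene",S(633,403),(90,85,6))],[.49,.19,.056,.34,0])
q=Hl(px2w("scene",*S(587,385),.098)); print("post",q)
p=Hw(107.9,41.4,130); print(row(p,np.degrees(Hs[2])+45))
E
```

```text
cover H-xy [ 0.6 -2.5] z 0.0604 yaw-H deg -0.26 tilt(deg,+ = +x down) -0.75
[[0.7, 0.2], [-1.2, -0.1], [1.8, 0.9], [1.1, 0.2], [-0.9, -0.5], [-0.2, -0.5]]
post [109.68957745  41.34521865]
[np.float64(3.64), np.float64(3.99), np.float64(10.95), np.float64(9.18)]
```

>>> drive_tool([
  [0,0.5,1.2,1],
  [0,1,2.4,2],
  [0,1.5,3.6,3],
  [0,2,5,4],
  [0,2.5,6.5,5],
  [0,3,8,6.2],
  [0.5,3.5,9.5,7.4],
  [1.5,4,10.9,8.4],
  [2.5,4,10.95,9.18],
  [2.5,4,10.95,9.18],
  [2.5,4,10.95,9.18],
], grip=149, force=5)

```text
time: 20.28
ee_pos: [0.5739, 0.2602, 0.1386]
eef_rot: [0.155, 0.691, -0.156, 0.689]
ft_force: [0.6, 0.3, 0.5]
width: 0.0367
```

```bash
python3 - <<'E'
from h import *
s,M,y=st(); print(s['time'],s['ee_pos'],Hl(s['ee_pos']),y-np.degrees(Hs[2]),s['width'],s['ft_force'])
print(row(Hw(108.4,41.4,77.5),np.degrees(Hs[2])+45))
snap("scene","s19.png",330,150,150,120,5);snap("top","t19.png",185,200,130,130,6,1.6)
E
```

```text
20.2833 [0.57386925 0.26016963 0.13861075] [106.34673659  41.13308738] 45.10833273985231 0.03672841331401636 [0.59331812 0.28438857 0.45431228]
[np.float64(6.11), np.float64(0.18), np.float64(0.14), np.float64(0.02)]
```

View pics/s19.png

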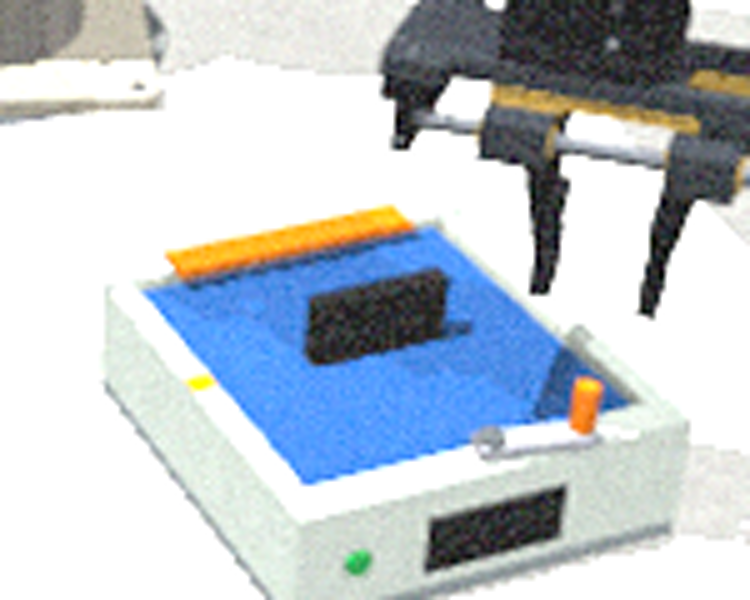

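View pics/t19.png

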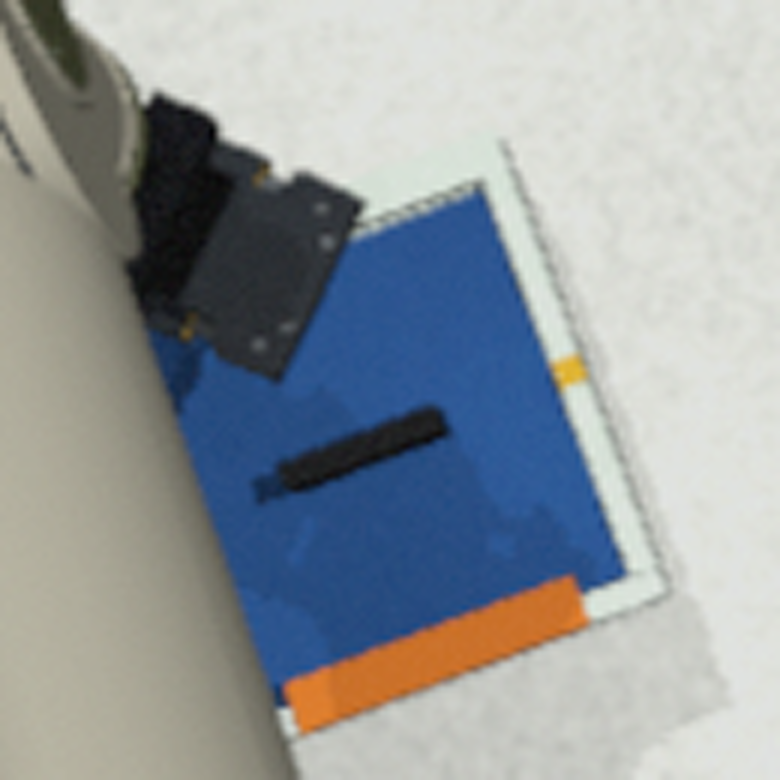

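>>> drive_tool([
  [0.8,0.1,0.1,0],
  [1.8,0.15,0.1,0],
  [2.8,0.15,0.1,0],
  [3.8,0.15,0.1,0],
  [4.6,0.15,0.1,0],
  [5.3,0.15,0.1,0],
  [5.8,0.15,0.1,0],
  [6.1,0.15,0.1,0],
  [6.1,0.15,0.1,0],
  [6.1,0.15,0.1,0],
])

```text
time: 21.22
ee_pos: [0.5765, 0.2617, 0.0791]
eef_rot: [0.156, 0.69, -0.156, 0.69]
ft_force: [-1.1, -0.0, 0.2]
width: 0.0361
```

>>> drive_tool([
  [0,0,0,0],
  [0,0,0,0],
  [0,0,0,0],
  [0,0,0,0],
  [0,0,0,0],
  [0,0,0,0],
], grip=255)

```text
time: 21.72
ee_pos: [0.5764, 0.2622, 0.0791]
eef_rot: [0.156, 0.69, -0.156, 0.69]
ft_force: [0.7, 0.9, 1.0]
width: 0.0117
```

```bash
python3 - <<'E'
from h import *
s,M,y=st(); q=Hl(s['ee_pos']); print(s['time'],s['ee_pos'],q,y-np.degrees(Hs[2]),s['width'],s['ft_force'])
a0=np.arctan2(-(q[0]-101),q[1]); print(np.degrees(a0),np.hypot(q[0]-101,q[1]))
a0=-.165
P=lambda a:np.array([101-42*np.sin(a),42*np.cos(a)])
out=[]
for a in np.linspace(a0,1.60,19)[1:]:
    d=P(a)-P(a0); ty=(d[0]+d[1])/np.sqrt(2)/10; tz=(d[0]-d[1])/np.sqrt(2)/10
    out.append([0,round(float(ty),2),round(float(tz),2),0])
print(out); print(M[:,1],M[:,2])
snap("scene","s20.png",330,150,150,120,5)
E
```

```text
21.7167 [0.57636412 0.26215213 0.07913087] [109.36023406  42.16918588] 45.002283445359616 0.01167112232559442 [0.71847862 0.92525443 1.02591817]
-11.213741204481618 42.98992616610476
[[0, -0.26, -0.32, 0], [0, -0.54, -0.62, 0], [0, -0.85, -0.89, 0], [0, -1.19, -1.12, 0], [0, -1.55, -1.32, 0], [0, -1.93, -1.49, 0], [0, -2.32, -1.61, 0], [0, -2.72, -1.7, 0], [0, -3.13, -1.75, 0], [0, -3.54, -1.76, 0], [0, -3.95, -1.72, 0], [0, -4.36, -1.65, 0], [0, -4.76, -1.54, 0], [0, -5.14, -1.39, 0], [0, -5.51, -1.2, 0], [0, -5.85, -0.98, 0], [0, -6.18, -0.73, 0], [0, -6.47, -0.44, 0]]
[4.30510348e-01 9.02585223e-01 8.68669917e-04] [ 9.02585554e-01 -4.30510531e-01  2.59734904e-05]
```

View pics/s20.png

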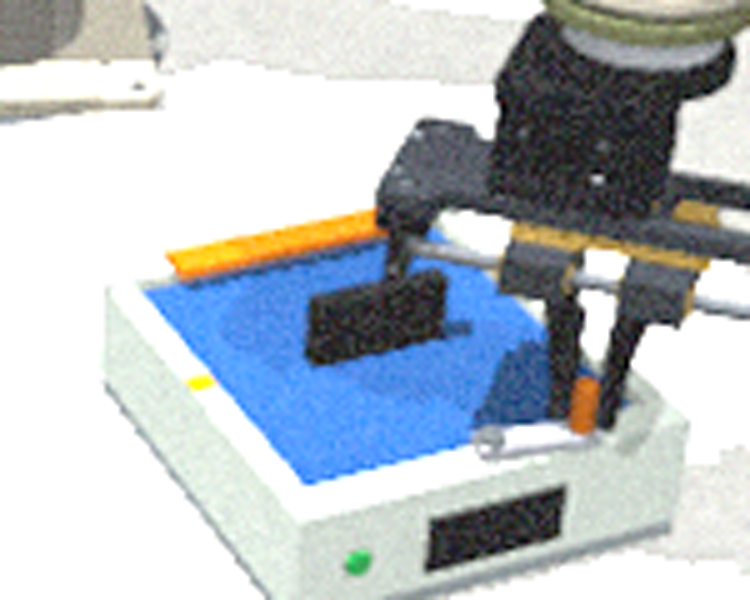

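>>> drive_tool([
  [0,-0.26,-0.32,0],
  [0,-0.54,-0.62,0],
  [0,-0.85,-0.89,0],
  [0,-1.19,-1.12,0],
  [0,-1.55,-1.32,0],
  [0,-1.93,-1.49,0],
  [0,-2.32,-1.61,0],
  [0,-2.72,-1.7,0],
  [0,-3.13,-1.75,0],
  [0,-3.54,-1.76,0],
  [0,-3.95,-1.72,0],
  [0,-4.36,-1.65,0],
  [0,-4.76,-1.54,0],
  [0,-5.14,-1.39,0],
  [0,-5.51,-1.2,0],
  [0,-5.85,-0.98,0],
  [0,-6.18,-0.73,0],
  [0,-6.47,-0.44,0],
  [0,-6.47,-0.44,0],
  [0,-6.47,-0.44,0],
], force=10, grip=255)

```text
time: 23.43
ee_pos: [0.5442, 0.2062, 0.0791]
eef_rot: [0.157, 0.69, -0.155, 0.689]
ft_force: [-2.7, 7.3, 3.6]
width: 0.0114
```

```bash
python3 - <<'E'
from h import *
s,M,y=st(); q=Hl(s['ee_pos']); print(s['time'],s['ee_pos'],q,y-np.degrees(Hs[2]),s['width'],s['ft_force'])
a0=np.arctan2(-(q[0]-101),q[1]); print(a0,np.hypot(q[0]-101,q[1]))
snap("scene","s21.png",330,150,150,120,5)
E
```

```text
23.4333 [0.54422519 0.20621627 0.07911123] [60.39462084  0.16799671] 45.01713614892278 0.011449691946579696 [-2.66126651  7.2691357   3.55862893]
1.566659048452814 40.605726680821334
```

View pics/s21.png

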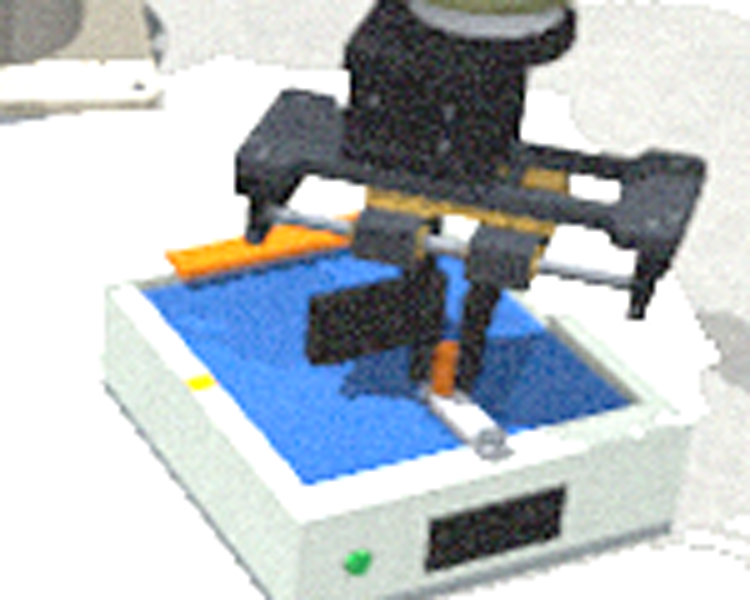

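>>> drive_tool([
  [0,0,0,0],
  [0,0,0,0],
  [0,0,0,0],
  [0,0,0,0],
  [0,0,0,0],
  [-1,0,0,0],
  [-3,0,0,0],
  [-6,0,0,0],
  [-9,0,0,0],
  [-11,2,0,0],
  [-12,6,0,0],
  [-12,10,0,0],
  [-12,14,0,0],
  [-12,18,0,0],
  [-12,18,0,0],
], grip=149)

```text
time: 24.73
ee_pos: [0.6211, 0.3756, 0.196]
eef_rot: [0.154, 0.691, -0.154, 0.689]
ft_force: [-1.3, 2.3, -1.4]
width: 0.0362
```

```bash
python3 - <<'E'
from h import *
s,M,y=st(); print(s['time'],s['ee_pos'],s['width'],s['ft_force'])
snap("scene","s22.png",330,150,150,120,5);snap("top","t22.png",185,200,130,130,6,1.6)
E
```

```text
24.7333 [0.62107685 0.37561267 0.19599939] 0.036227548176362 [-1.27474289  2.28714583 -1.44944412]
```

View pics/s22.png

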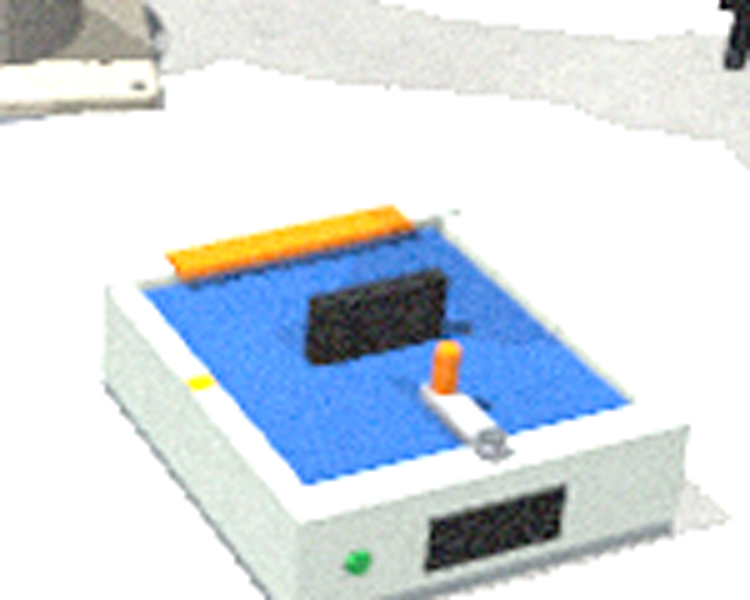

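View pics/t22.png

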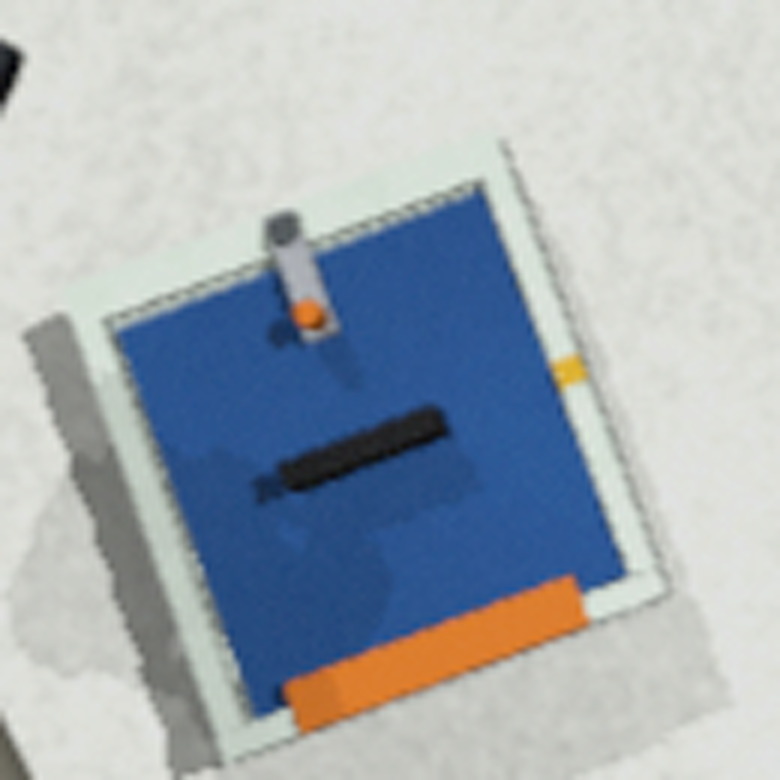

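```bash
python3 - <<'E'
from cov import *
T=lambda u,v: un(185,200,6,u,v);S=lambda u,v: un(330,150,5,u,v)
print("cover corners@62:",[Hl(px2w("top",*T(*c),.062)).round(1).tolist() for c in[(485,193),(120,332),(626,573),(250,717)]])
a,b=Hl(px2w("top",*T(284,470),.096)),Hl(px2w("top",*T(440,413),.096)); print("handle",a,b,(a+b)/2)
print("handle top scene",[Hl(px2w("scene",*S(*c),.096)).round(1).tolist() for c in[(308,297),(444,271)]])
p=Hl(px2w("top",*T(308,312),.098)); v=p-[101,0]; print("catch",np.arctan2(-v[0],v[1]))
for nm,(u,v) in [("jar",0)] if 0 else []: pass
E
```

```text
cover corners@62: [[87.5, -85.1], [86.2, 83.9], [-89.1, -85.3], [-89.5, 85.8]]
handle [ 0.70307416 32.14291005] [  0.04477135 -37.00659908] [ 0.37392275 -2.43184451]
handle top scene [[-5.8, -35.8], [-2.1, 34.8]]
catch 1.5635115050793598
```

View pics/full_t22.png

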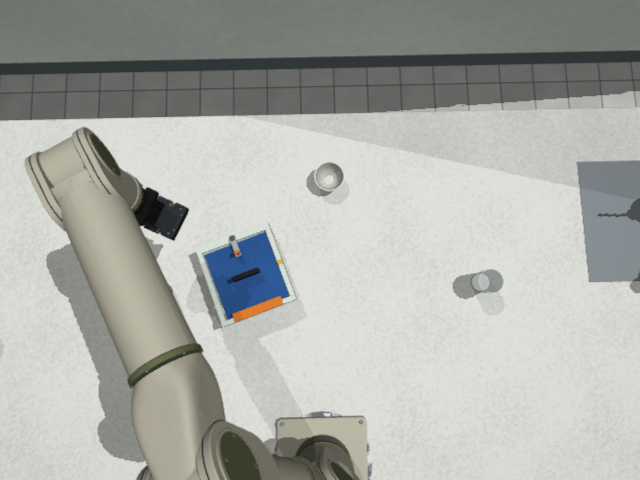

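View pics/full_s22.png

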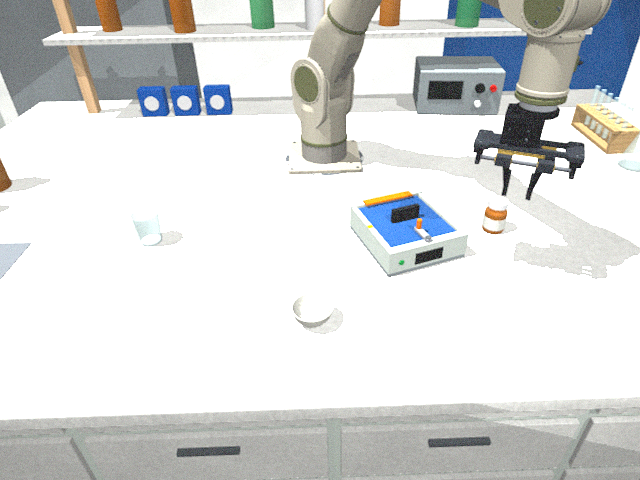

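Jar (495,215), beaker (148,228) and dish (313,310) haven't moved. The cover sits flush, the catch is over it, and the arm is clear, so I'm handing in.

```bash
python3 - <<'E'
from bench import r
s=r.read_state(); print(s['time'],abs(s['joint_vel']).max())
print(r.close_job())
E
```

```text
24.8333 0.05984985950008982
the job is handed in; nothing more can be done
None
```

The carousel is turned, the cover is fitted, the catch is locked over it, and the job was handed in at 24.8 s. The hand-in returned no verdict.

- **Carousel:** I gripped one vial and swung it round about 100° clockwise. In the top picture all four vials put the notch within 0.3° of the mark. I could not see it again once the cover was on.
- **Cover:** I tilted it about 6° against the catch pivot, slid its edge under the lip, lowered it flat and let go. The last top picture shows it sitting in the recess, with its corners within about 1 mm of centre.
- **Catch:** I swung it round by its post. It reads about 1.56 rad in the last picture, against the stop at 1.57.
- **Bystanders:** The jar, beaker and dish are at the same pixels as at the start. The gripper was clear of everything at hand-in.

Two readings disagreed:
- **Fingertip height:** the tips stood about 20 mm higher than the stated tool geometry gave, so the first try to grip the vial closed on air above it. I measured the true height by touching down on the vial cap and used that from then on.
- **Cover height:** one fit taken just after release gave the underside at 60 mm instead of 56 mm, 2.5 mm off centre in y and tilted 0.75°. The housing rim hides part of the cover's edges there, so I judged it biased. The handle, as seen from the top camera, also read about 2.4 mm off centre in y, within the cover's 2.5 mm play.

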